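# Stir the hazelnuts, then hold the vibrator dial at its third click

### The job

Take the wooden stirrer out of its stand, stir the hazelnuts in the metal bowl with it until every nut lies at least a centimetre from where it first lay, spilling none, and set the stirrer back fully down in its stand. Then turn the spring-return dial on the control box clockwise past its first two clicks to the third, short of the end stop, and finish while still holding it there against its spring. Keep the fingers off the nuts, and leave the jug, the jar and the mould where they are.

Things in the scene. Friction and masses are not known exactly. Their poses are not given: they have to be found in the camera images.
- stirrer: Plain wooden stirring stick, 190 mm long, about 90 g, round about its own axis (z, pointing up out of the handle). Origin at the centre of its bottom tip. From the tip up: a bulb 28 mm across and 34 mm long, a shaft 12 mm across, a collar disc 54 mm across from 110 to 116 mm, then a straight round handle 24 mm across from 116 to 190 mm (top end). At the start it stands upright in the stand, hanging by its collar on the stand's rim with its tip 8 mm above the table.
- stirrer_grip (a point): Middle of the stirrer's handle, on its axis, 153 mm above its tip.
- stand: Fixed upright grey plastic tube that holds the stirrer, 118 mm high, 84 mm across at the foot and 72 mm at the top. Origin at the centre of its underside, on the table. The bore is about 40 mm across; when the stirrer is home its tip is 8 mm above the table.
- stand_mouth (a point): Centre of the stand's open top, 118 mm above the table.
- settler: Fixed round white vibrating base, 230 mm across and 35 mm high, with an open metal bowl fixed on its middle. Bowl: rim 95 mm above the table and 184 mm across outside (178 inside), flat inner floor 40 mm above the table and about 150 mm across, 3 mm wall. Origin on its axis, on the table.
- bowl_floor (a point): Centre of the bowl's flat inner floor, 40 mm above the table.
- dial (a joint): Angle of the spring-return dial, rad: 0 at rest, growing as it is turned clockwise seen from above. Click positions at 0.38 (first), 0.76 (second) and 1.14 (third, 65 degrees from rest); the end stop lies beyond them at 1.40. A spring always drives it back to 0 from everywhere, the clicks do not hold it; turning takes 0.06 N m near rest to about 0.2 N m, rising and easing at each click.
- dial_grip (a point): On the dial's upright axis, 79 mm above the table; turns with the dial, its -x axis points along the grip bar to the pointer end. Dial: black disc 80 mm across, upper side 63 mm above the table, bearing a straight aluminium bar across its axis, 16 mm thick, 93 mm long, top 93 mm above the table; the pointer end narrows to 8 mm over its last 9 mm and a thin black line runs along that half.
- control_box: Fixed grey control box, 140 x 140 x 55 mm high, that carries the dial at the middle of its top. Origin at the centre of its underside. White dots on its top, 58 mm from the axis, mark rest (tiny) and the first, second and third click, growing in size (third largest, 13 mm). At rest the pointer points along the box's own -x.
- jug: Bystander: white plastic mug-shaped jug, 90 mm across, 120 mm high, with a side handle. Origin at the centre of its underside.
- jar: Bystander: closed amber glass jar with steel cap, 72 mm across, 100 mm high. Origin at the centre of its underside.
- mould: Bystander: grey praline mould, a slab 60 x 120 x 22 mm, with 6 round cavities. Origin at the centre of its underside.
- nut0: Whole hazelnut, a brown ball 22 mm across, 10 g, loose on the bowl's floor. Origin at its centre.
- nut1: Whole hazelnut, a brown ball 22 mm across, 10 g, loose on the bowl's floor. Origin at its centre.
- nut2: Whole hazelnut, a brown ball 22 mm across, 10 g, loose on the bowl's floor. Origin at its centre.
- nut3: Whole hazelnut, a brown ball 22 mm across, 10 g, loose on the bowl's floor. Origin at its centre.
- nut4: Whole hazelnut, a brown ball 22 mm across, 10 g, loose on the bowl's floor. Origin at its centre.
- nut5: Whole hazelnut, a brown ball 22 mm across, 10 g, loose on the bowl's floor. Origin at its centre.
- nut6: Whole hazelnut, a brown ball 22 mm across, 10 g, loose on the bowl's floor. Origin at its centre.
- nut7: Whole hazelnut, a brown ball 22 mm across, 10 g, loose on the bowl's floor. Origin at its centre.
Things that resemble listed ones, but are neither listed nor needed, are in the scene too. Of the things that look like the stirrer, the middle-sized one is meant.

How it is judged:
On the way, in this order (a step that is already met when the one before it is completed fails the run):
1. the stirrer is lifted out of its stand (z of stirrer in the frame of stand above 0.09 m), for 0.05 s.
2. with the stirrer's tip down among the nuts in the bowl, every nut is at least 10 mm from where it first lay (horizontal distance between stirrer and settler below 0.08 m and z of stirrer in the frame of settler below 0.06 m and distance of each of nut0, nut1, nut2, nut3, nut4, nut5, nut6, nut7 from where it was at the start of the episode above 0.0095 m).
3. the stirrer is back down in its stand and let go (horizontal distance between stirrer and stand_mouth below 0.012 m and z of stirrer in the frame of stand below 0.013 m and angle between stirrer's own z axis and vertical below 0.08 rad and contact force between the fingers and stirrer below 0.1 N), for 0.2 s.
4. the dial is turned to its third click by the robot and held there (value of joint dial between 1.02 and 1.26 rad and contact force between any of the fingers, the arm and dial above 0.5 N), for 0.3 s.
At the end, for the whole second after the job is handed in: The robot is holding the dial (contact force above 0.5 N) steady at its third click, between 1.02 and 1.26 rad; the stirrer stands in its stand, within 12 mm of its axis, tip no more than 13 mm above the table, within 0.08 rad of upright; all eight nuts are in the bowl (all of step 4 and velocity of joint dial between -0.1 and 0.1 rad/s and horizontal distance between stirrer and stand_mouth below 0.012 m and z of stirrer in the frame of stand below 0.013 m and angle between stirrer's own z axis and vertical below 0.08 rad and horizontal distance between each of nut0, nut1, nut2, nut3, nut4, nut5, nut6, nut7 and settler below 0.09 m and height (world z) of each of nut0, nut1, nut2, nut3, nut4, nut5, nut6, nut7 below 0.09 m); the arm keeps its last pose, push and grip.
It fails at once if a nut is spilled from the bowl (horizontal distance between any of nut0, nut1, nut2, nut3, nut4, nut5, nut6, nut7 and settler above 0.1 m).
It fails at once if the fingers push a nut (contact force between the fingers and nut0 above 0.5 N or contact force between the fingers and nut1 above 0.5 N or contact force between the fingers and nut2 above 0.5 N or contact force between the fingers and nut3 above 0.5 N or contact force between the fingers and nut4 above 0.5 N or contact force between the fingers and nut5 above 0.5 N or contact force between the fingers and nut6 above 0.5 N or contact force between the fingers and nut7 above 0.5 N).
It fails at once if the jug, jar or mould is moved by more than 30 mm or tipped (distance of any of jug, jar, mould from where it was at the start of the episode above 0.03 m or angle between any of jug, jar, mould's own z axis and vertical above 0.4 rad).
It also fails if it takes over 72 s, if anything falls off the work surface, if the arm or the gripper's body presses on something with over 40 N, if the wrist force passes 120 N, or if a joint passes its speed limit or range.

### The arm

A 6-joint arm with a two-finger parallel gripper is mounted at the origin on the work surface. World frame = base frame: x ahead of the robot, y to its left, z up, the work surface at z = 0. Lengths are in m, angles in rad, forces in N, time in s.
With the tool pointing down it reaches from about 0.4 to 0.825 m from the base axis. Payload 7 kg.
Tool frame: the origin (TCP) lies at the very end of the fingers, on their centre line; the grasp point (between the pads) lies 19 mm behind it; z points along the fingers, y is the direction in which the jaws open and shut (so a half turn about z gives the same grasp; the last joint's range is limited). The gripper opens to 88 mm and grips with 3 to 60 N. Pads are 19 mm wide; open, the fingers measure 130 mm over their backs; the gripper's body (78 mm by 193 mm) begins 47 mm behind the grasp point.
Start: joints at [-1.047, 0.359, 0.012, 0, -1.224, -0.288], TCP at [0.158, -0.656, 0.199] pointing down, gripper open.
Joint ranges: [-3.07, 3.07], [-1.43, 2.12], [-1.02, 1.25], [-3.03, 1.67], [-3.05, -0], [-3.03, 3.03]. Speed limits (rad/s): [2.39, 2.39, 3.01, 3.14, 3.14, 3.14].

### API

Orientations are given as [roll, pitch, yaw] about the fixed x, y, z axes, in that order (R = Rz(yaw) Ry(pitch) Rx(roll)).
In Python, from station import arm gives the robot as it stands.
- The arm moves only by the shell command python3 -m inch 'ROWS' [FORCE]. ROWS is text: rows parted by semicolons, each of 7 numbers parted by spaces: the closure, from 0 (fully open) to 1 (shut), then the shift along the tool's x, y, z each as a share of 300 mm, from -1 to 1, then the turn, a rotation vector about the tool's x, y, z each as a share of 60 degrees, from -1 to 1. In form: grip tx ty tz rx ry rz; .... A call has 1 to 12 rows; each row is the pose to reach, as a shift and turn from the pose commanded when the call began, along the tool's axes at that moment; what a row does not reach only later rows make up. A row lasts 1/10 s, in which the tool goes at most 50 mm and 8.59 degrees, less where a joint would pass 70% of its speed; a pose out of reach is approached as far as the arm can. A call with a number of a shift or a turn outside -1 to 1 is refused whole. A call with a gripper value outside its range is refused whole. The fingers move at their own pace and stop on an object; FORCE is the grip in N (left out, the last holds). Time passes only in rows, so rows that repeat a pose let the fingers close. It gives the time, the measured TCP pose, the force and the opening at its end, in the units of the state.
- arm.get_state(): the state, without advancing time (a new reading comes with each control period).
- arm.grab_frame(name): name is "scene" or "top" or "wrist"; returns a dict with "img" (480x640x3 uint8, red, green, blue), "range_z" (480x640 float32, m along the optical axis (not along the pixel's ray), 0 where there is no reading), "fx", "fy", "cx", "cy" (pixels), "dist" ([k1, k2, p1, p2, k3] as OpenCV has them; the pictures are not rectified), "extrinsics" (4x4, takes a point from world to camera coordinates); the wrist camera has in their place "tool_from_camera" (4x4, takes a point from camera to tool coordinates, whose origin is the TCP and whose axes are the flange's). Camera axes: x right, y up, looking along -z (the intrinsics and any distortion apply to the point x, -y, -z); pixel columns grow to the right and rows downward; lengths in m; the calibration is good to about 2 mm. A picture is of the moment at which its call begins: read the wrist's pose just before it.
- arm.job_done(): hands the job in, once; it reports no verdict.
The state is a dict: "t": time; "q": joint angles; "qd": joint speeds; "joint_efforts": joint torques, N m; "eef_pos": TCP position; "ee_rot": TCP orientation; "force": force on the tool from outside, world axes, zero at the start; "moment": the same for the moment, N m; "width": finger opening in m.
Only numpy, scipy, OpenCV 4.12 (cv2) and the standard library are available. Lean on these libraries where they do the work, as an engineer would, in place of code of your own. Each camera call takes 0.05 s, during which the arm holds its last target.

## Working session

There is one attempt and no reset: what is moved stays moved. The work goes in short steps, Python scripts to look and compute and a shell command to move; the robot and the scene stay as the last step left them, time stands still between calls to the robot, and variables do not carry over. Pictures are saved under pics/ and viewed, and the job is handed in when it is done.

```bash
ls -la; mkdir -p pics
cat > h.py <<'E'
import numpy as np, cv2
from station import arm
def grab(n,fn=None):
    f=arm.grab_frame(n)
    if fn: cv2.imwrite('pics/'+fn,f['img'][:,:,::-1])
    return f
def K(f): return np.array([[f['fx'],0,f['cx']],[0,f['fy'],f['cy']],[0,0,1.]])
def ray(f,uv,T=None):
    # returns origin, dirs in world ; T = world_from_camera
    uv=np.asarray(uv,float).reshape(-1,1,2)
    p=cv2.undistortPoints(uv,K(f),np.array(f['dist'],float)).reshape(-1,2)
    d=np.c_[p[:,0],-p[:,1],-np.ones(len(p))]
    if T is None: T=np.linalg.inv(np.array(f['extrinsics']))
    return T[:3,3], d@T[:3,:3].T
def onz(f,uv,z,T=None):
    o,d=ray(f,uv,T); s=(z-o[2])/d[:,2]; return o+d*s[:,None]
def deproj(f,uv,T=None):
    uv=np.asarray(uv,int).reshape(-1,2)
    o,d=ray(f,uv,T); z=f['range_z'][uv[:,1],uv[:,0]]; return o+d*z[:,None]
def proj(f,P):
    E=np.array(f['extrinsics']); P=np.asarray(P,float).reshape(-1,3)
    c=P@E[:3,:3].T+E[:3,3]; c=c*[1,-1,-1]
    return cv2.projectPoints(c,np.zeros(3),np.zeros(3),K(f),np.array(f['dist'],float))[0].reshape(-1,2)
E
python3 - <<'E'
from h import *
s=arm.get_state(); print(s)
for n in('scene','top','wrist'):
    f=grab(n,n+'0.png'); print(n,f['fx'],f['fy'],f['cx'],f['cy'],f['dist'],f.get('extrinsics',f.get('tool_from_camera')))
E
```

```text
total 12
drwxr-xr-x  3 agent agent 4096 Dec  5 22:32 .
drwxr-xr-x 23 root  root  4096 Dec  5 22:32 ..
drwxr-xr-x  2 agent agent 4096 Dec  5 22:32 pics
{'t': 0.0, 'q': array([-1.04689188e+00,  3.59374300e-01,  1.10893318e-02, -3.64763831e-04,
       -1.22411310e+00, -2.88086805e-01]), 'qd': array([-0.00090886,  0.00022801,  0.00104069, -0.00287456,  0.00021615,
        0.00218412]), 'joint_efforts': array([-6.14140981e-05, -5.82718313e+01,  2.93056995e+01,  6.99693963e+00,
        6.89837529e-03, -1.31207166e-04]), 'eef_pos': array([ 0.15755084, -0.65581208,  0.1976415 ]), 'ee_rot': array([ 3.13995949e+00, -1.26356690e-04, -2.90589912e+00]), 'force': array([-0.8297004 ,  0.34111965,  0.53129209]), 'moment': array([ 0.03248729,  0.02073051, -0.01248764]), 'width': 0.0877746588284209}
scene 501.93688621276266 501.93688621276266 319.63860329951893 237.44501959184703 [0.01005889 0.         0.         0.         0.        ] [[-0.44714091  0.89434708  0.01443315  0.23571345]
 [-0.73996926 -0.37892647  0.55575194  0.35672164]
 [ 0.50250423  0.23781934  0.83122287 -1.39297085]
 [ 0.          0.          0.          1.        ]]
top 475.19837580124 475.19837580124 321.6642640963045 236.92194479847782 [0.02654878 0.         0.         0.         0.        ] [[ 6.39826257e-03 -9.99904531e-01  1.22470831e-02  8.21268333e-04]
 [ 9.92561220e-01  7.83936165e-03  1.21493903e-01 -5.39117994e-01]
 [-1.21578313e-01  1.13786299e-02  9.92516620e-01 -9.25935225e-01]
 [ 0.00000000e+00  0.00000000e+00  0.00000000e+00  1.00000000e+00]]
wrist 415.1665296005536 415.1665296005536 313.30280465170694 233.07438483621365 [-0.05943387  0.          0.          0.          0.        ] [[ 9.20783005e-04  9.58834845e-01  2.83962836e-01  7.65585598e-02]
 [ 9.99999450e-01 -7.40286690e-04 -7.42948717e-04  4.22214889e-04]
 [-5.02151210e-04  2.83963364e-01 -9.58834999e-01 -1.87101431e-01]
 [ 0.00000000e+00  0.00000000e+00  0.00000000e+00  1.00000000e+00]]
```

View pics/scene0.png

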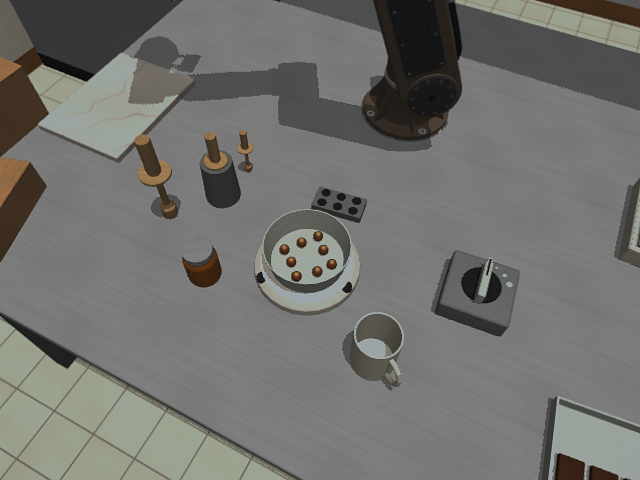

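View pics/top0.png

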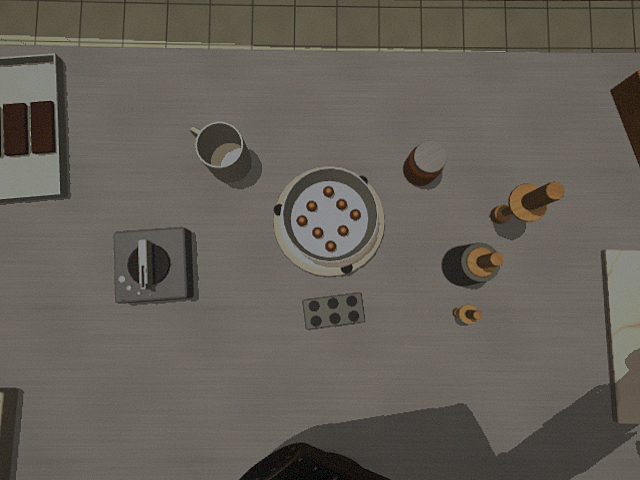

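View pics/wrist0.png

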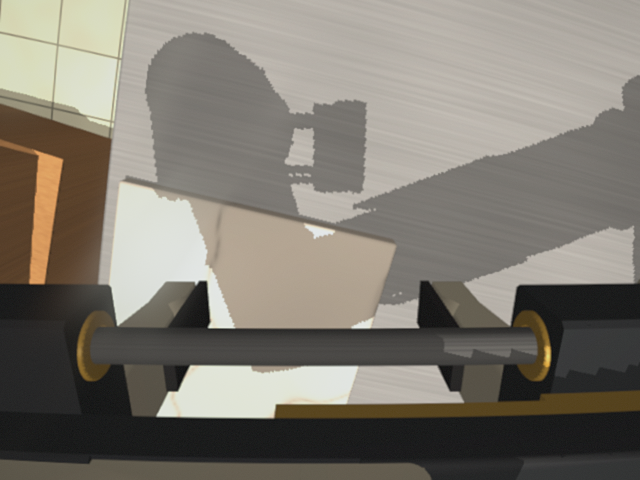

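Run:
```python
import cv2,numpy as np
t=cv2.imread('pics/top0.png'); s=cv2.imread('pics/scene0.png')
def c(i,x,y,w,h,k): return cv2.resize(i[y:y+h,x:x+w],(w*k,h*k),interpolation=cv2.INTER_CUBIC)
a=c(t,105,220,100,90,4); b=c(s,430,240,100,90,4)
d=c(t,435,180,140,150,4)
o=np.zeros((600,800,3),np.uint8); o[:360,:400]=a; o[:360,400:]=b
cv2.imwrite('pics/dz.png',o[:360]); cv2.imwrite('pics/sz.png',d)
```

```text
(no output)
```

View pics/dz.png

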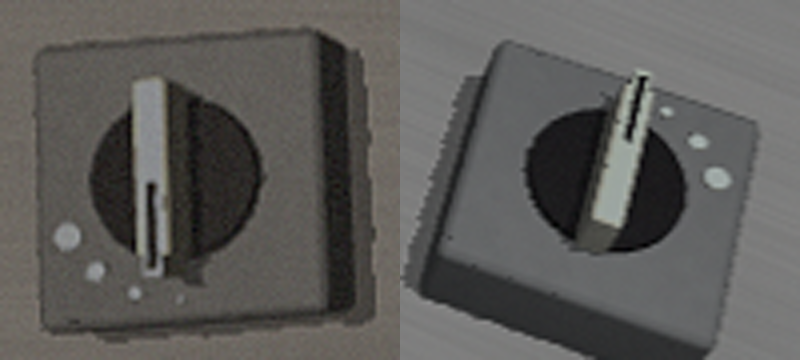

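View pics/sz.png

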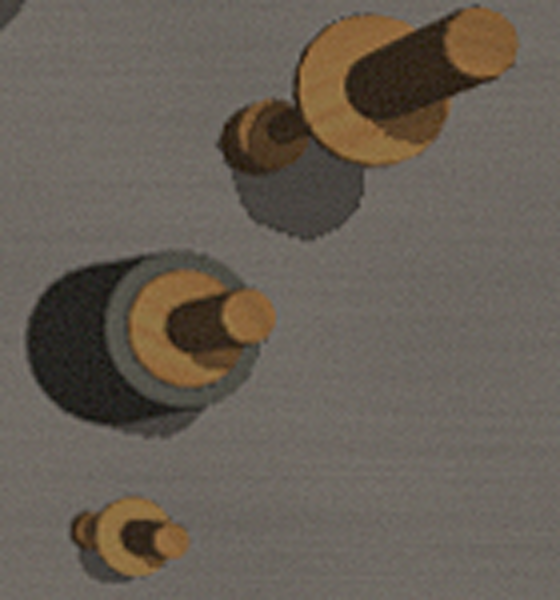

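```bash
cat > m1.py <<'E'
from h import *
fr={}
for n in ('top','scene'):
    f=arm.grab_frame(n); fr[n]=f; im=f['img']
    hsv=cv2.cvtColor(im,cv2.COLOR_RGB2HSV)
    # nuts
    cen=[]
    m=cv2.inRange(hsv,(3,90,40),(22,255,255))
    box=(270,160,390,270) if n=='top' else (265,210,350,290)
    mm=np.zeros_like(m); mm[box[1]:box[3],box[0]:box[2]]=m[box[1]:box[3],box[0]:box[2]]
    k,l,st,c=cv2.connectedComponentsWithStats(mm)
    ids=[i for i in range(1,k) if st[i,4]>20]
    P=onz(f,c[ids],.051); P=P[np.argsort(P[:,0]+.0*P[:,1])]
    print(n,'nuts',len(ids)); print(np.round(P,4))
    # depth heights over table for things
    vv,uu=np.mgrid[0:480,0:640]; uv=np.c_[uu.ravel(),vv.ravel()]
    W=deproj(f,uv).reshape(480,640,3)
    W[f['range_z']==0]=np.nan
    np.save(n+'W.npy',W)
    def reg(name,cx,cy,r,z0,z1):
        s=(np.hypot(W[...,0]-cx,W[...,1]-cy)<r)&(W[...,2]>z0)&(W[...,2]<z1)
        p=W[s]
        if len(p)<3: print(n,name,'none');return
        xy=p[:,:2].astype(np.float32); (c,rad)=cv2.minEnclosingCircle(xy)
        print(n,name,len(p),'circ',np.round(c,4),round(rad,4),'zmed',round(np.median(p[:,2]),4))
    from itertools import count
    guess_b=onz(f,[(330,213)] if n=='top' else [(307,235)],.095)[0]
    guess_s=onz(f,[(488,258)] if n=='top' else [(211,138)],.198)[0]
    guess_d=onz(f,[(145,265)] if n=='top' else [(484,278)],.093)[0]
    print('guess',guess_b.round(3),guess_s.round(3),guess_d.round(3))
    reg('rim',*guess_b[:2],.12,.090,.105)
    reg('base',*guess_b[:2],.15,.030,.0365)
    reg('htop',*guess_s[:2],.03,.192,.21)
    reg('collar',*guess_s[:2],.05,.1205,.128)
    reg('standtop',*guess_s[:2],.06,.1145,.128)
    reg('bar',*guess_d[:2],.06,.088,.1)
    reg('box',*guess_d[:2],.12,.050,.1)
    s=(np.hypot(W[...,0]-guess_d[0],W[...,1]-guess_d[1])<.06)&(W[...,2]>.088)&(W[...,2]<.1)
    r=cv2.minAreaRect(W[s][:,:2].astype(np.float32)*1000); print('barrect',r)
    s=(np.hypot(W[...,0]-guess_d[0],W[...,1]-guess_d[1])<.12)&(W[...,2]>.05)&(W[...,2]<.06)
    print('boxrect',cv2.minAreaRect(W[s][:,:2].astype(np.float32)*1000))
    # pointer end
    print('ptr',onz(f,[(143,286)] if n=='top' else [(490.3,258.7)],.093).round(4))
for nm,t,s in (('jug',(220,150),(378,330)),('jar',(430,155),(200,250)),('mould',(334,311),(339,205))):
    for n,p in(('top',t),('scene',s)):
        print(nm,n,deproj(fr[n],[p]).round(3))
E
python3 m1.py
```

```text
top nuts 8
[[ 0.5197 -0.0122  0.051 ]
 [ 0.546   0.0134  0.051 ]
 [ 0.5504 -0.0366  0.051 ]
 [ 0.57    0.045   0.051 ]
 [ 0.5828 -0.0612  0.051 ]
 [ 0.5995  0.026   0.051 ]
 [ 0.6034 -0.034   0.051 ]
 [ 0.6293 -0.0076  0.051 ]]
guess [ 0.577 -0.01   0.095] [ 0.486 -0.27   0.198] [0.476 0.334 0.093]
top rim 638 circ [ 0.5766 -0.0098] 0.0919 zmed 0.0945
top base 1282 circ [ 0.5766 -0.0095] 0.1147 zmed 0.0338
top htop 179 circ [ 0.4853 -0.2847] 0.0128 zmed 0.1975
top collar 461 circ [ 0.4855 -0.2818] 0.035 zmed 0.1237
top standtop 935 circ [ 0.4852 -0.2843] 0.0373 zmed 0.1204
top bar 463 circ [0.4788 0.3418] 0.0473 zmed 0.0923
top box 5147 circ [0.4802 0.3378] 0.0961 zmed 0.0556
barrect ((478.9624938964844, 339.22149658203125), (94.11524963378906, 18.624788284301758), 3.8961308002471924)
boxrect ((480.54791259765625, 338.669189453125), (141.25634765625, 140.70330810546875), 4.512707710266113)
ptr [[0.4376 0.3355 0.093 ]]
scene nuts 8
[[ 0.5194 -0.009   0.051 ]
 [ 0.5461  0.0167  0.051 ]
 [ 0.5508 -0.0336  0.051 ]
 [ 0.5698  0.0483  0.051 ]
 [ 0.5831 -0.0579  0.051 ]
 [ 0.599   0.0288  0
[... 276 characters left out ...]
-0.2796] 0.0133 zmed 0.196
scene collar 243 circ [ 0.4919 -0.2784] 0.032 zmed 0.1229
scene standtop 504 circ [ 0.4859 -0.2805] 0.037 zmed 0.1203
scene bar 319 circ [0.4791 0.3424] 0.0476 zmed 0.0929
scene box 4072 circ [0.4828 0.3405] 0.0953 zmed 0.0558
barrect ((479.25823974609375, 341.57275390625), (94.83113098144531, 16.38592529296875), 4.932223796844482)
boxrect ((481.7686767578125, 341.53387451171875), (141.1622314453125, 139.4326934814453), 4.714716911315918)
ptr [[0.4365 0.3389 0.093 ]]
jug top [[0.726 0.221 0.003]]
jug scene [[0.662 0.193 0.048]]
jar top [[ 0.69  -0.201  0.102]]
jar scene [[ 0.687 -0.191  0.097]]
mould top [[ 0.391 -0.021  0.022]]
mould scene [[ 0.403 -0.012  0.023]]
```

Run:
```python
from h import *
for n in('top','scene'):
    W=np.load(n+'W.npy')
    for a,b in((.37,.44),(.52,.66)):
        s=(W[...,0]>a)&(W[...,0]<b)&(W[...,1]<-.22)&(W[...,1]>-.48)&(W[...,2]>.03)
        if b>.5: s&=(W[...,1]<-.27)
        p=W[s]
        for z0 in np.arange(.03,.36,.02):
            q=p[(p[:,2]>z0)&(p[:,2]<z0+.02)]
            if len(q)>8: print(n,a,round(z0,2),len(q),q[:,:2].min(0).round(3),q[:,:2].max(0).round(3))
```

```text
top 0.37 0.07 208 [ 0.373 -0.289] [ 0.406 -0.254]
top 0.37 0.09 30 [ 0.383 -0.274] [ 0.398 -0.264]
top 0.37 0.11 48 [ 0.382 -0.28 ] [ 0.397 -0.264]
top 0.37 0.13 47 [ 0.383 -0.278] [ 0.397 -0.264]
top 0.52 0.03 191 [ 0.523 -0.379] [ 0.609 -0.271]
top 0.52 0.05 36 [ 0.524 -0.367] [ 0.597 -0.277]
top 0.52 0.07 22 [ 0.522 -0.363] [ 0.595 -0.275]
top 0.52 0.13 390 [ 0.557 -0.397] [ 0.626 -0.328]
top 0.52 0.15 435 [ 0.558 -0.395] [ 0.623 -0.328]
top 0.52 0.17 96 [ 0.576 -0.368] [ 0.603 -0.345]
top 0.52 0.19 108 [ 0.576 -0.371] [ 0.604 -0.346]
top 0.52 0.21 117 [ 0.576 -0.369] [ 0.604 -0.346]
top 0.52 0.23 364 [ 0.576 -0.377] [ 0.605 -0.345]
scene 0.37 0.03 20 [ 0.39  -0.272] [ 0.397 -0.264]
scene 0.37 0.07 122 [ 0.374 -0.287] [ 0.41 -0.25]
scene 0.37 0.09 41 [ 0.386 -0.272] [ 0.4   -0.259]
scene 0.37 0.11 55 [ 0.382 -0.276] [ 0.4  -0.26]
scene 0.37 0.13 20 [ 0.385 -0.275] [ 0.401 -0.26 ]
scene 0.52 0.03 190 [ 0.52  -0.376] [ 0.609 -0.271]
scene 0.52 0.05 104 [ 0.52  -0.364] [ 0.6  -0.27]
scene 0.52 0.07 88 [ 0.52  -0.363] [ 0.6  -0.27]
scene 0.52 0.09 91 [ 0.52  -0.363] [ 0.6  -0.27]
scene 0.52 0.11 34 [ 0.52  -0.361] [ 0.599 -0.271]
scene 0.52 0.13 348 [ 0.559 -0.394] [ 0.627 -0.324]
scene 0.52 0.15 223 [ 0.56  -0.391] [ 0.625 -0.326]
scene 0.52 0.17 110 [ 0.578 -0.369] [ 0.608 -0.343]
scene 0.52 0.19 112 [ 0.58  -0.368] [ 0.608 -0.343]
scene 0.52 0.21 124 [ 0.579 -0.37 ] [ 0.608 -0.342]
scene 0.52 0.23 210 [ 0.578 -0.375] [ 0.608 -0.343]
```

```bash
cat > go.py <<'E'
import sys
from h import *
from scipy.spatial.transform import Rotation as R
def row(x,y,z,yaw):
    s=arm.get_state(); Rc=R.from_euler('xyz',s['ee_rot']); Rt=R.from_euler('xyz',[np.pi,0,yaw])
    d=Rc.inv().apply(np.array([x,y,z])-s['eef_pos'])/.3
    r=(Rc.inv()*Rt).as_rotvec()/np.radians(60)
    return s,d,r
if __name__=='__main__':
    s,d,r=row(*map(float,sys.argv[1:5]))
    print('t',round(s['t'],2),'pos',s['eef_pos'].round(4),'rot',s['ee_rot'].round(4),'F',s['force'].round(1),'w',round(s['width'],4))
    print('shift',d.round(4),'turn',r.round(4))
E
python3 go.py 0.4853 -0.2823 0.3 -0.8
```

```text
t 0.25 pos [ 0.1576 -0.6561  0.1981] rot [ 3.1408e+00 -1.0000e-04 -2.9059e+00] F [ 0.4 -0.1  0.2] w 0.0877
shift [-1.353   0.9567 -0.339 ] turn [ 5.000e-04  7.000e-04 -2.011e+00]
```

```bash
python3 -m inch '0 -0.3 0.2 -0.34 0 0 -0.4; 0 -0.677 0.478 -0.34 0 0 -1; 0 -0.677 0.478 -0.34 0 0 -1; 0 -0.677 0.478 -0.34 0 0 -1; 0 -0.677 0.478 -0.34 0 0 -1; 0 -0.677 0.478 -0.34 0 0 -1; 0 -0.677 0.478 -0.34 0 0 -1; 0 -0.677 0.478 -0.34 0 0 -1; 0 -0.677 0.478 -0.34 0 0 -1'; python3 go.py 0.4853 -0.2823 0.3 -0.8
```

```text
t: 1.15
eef_pos: [0.3215, -0.4694, 0.3004]
ee_rot: [3.141, 0.0, -1.863]
force: [0.7, -0.5, 0.7]
width: 0.0874
t 1.15 pos [ 0.3215 -0.4694  0.3004] rot [ 3.1413e+00  2.0000e-04 -1.8630e+00] F [ 0.7 -0.5  0.7] w 0.0874
shift [-0.7544 -0.3433  0.0012] turn [ 2.0000e-04  3.0000e-04 -1.0151e+00]
```

```bash
python3 -m inch '0 -0.754 -0.343 0 0 0 -1; 0 -0.754 -0.343 0 0 0 -1; 0 -0.754 -0.343 0 0 0 -1; 0 -0.754 -0.343 0 0 0 -1; 0 -0.754 -0.343 0 0 0 -1; 0 -0.754 -0.343 0 0 0 -1; 0 -0.754 -0.343 0 0 0 -1; 0 -0.754 -0.343 0 0 0 -1; 0 -0.754 -0.343 0 0 0 -1'; python3 go.py 0.4853 -0.2823 0.3 -0.8
cat > wr.py <<'E'
import sys
from h import *
from scipy.spatial.transform import Rotation as R
def wrist(fn):
    s=arm.get_state(); f=grab('wrist',fn)
    T=np.eye(4);T[:3,:3]=R.from_euler('xyz',s['ee_rot']).as_matrix();T[:3,3]=s['eef_pos']
    return f,T@np.array(f['tool_from_camera'])
E
python3 - <<'E'
from wr import *
import pickle
f,T=wrist('w1.png'); pickle.dump((f,T),open('w1.pkl','wb'))
E
```

```text
t: 2.05
eef_pos: [0.4842, -0.2823, 0.3002]
ee_rot: [3.141, 0.001, -0.819]
force: [-0.3, -0.2, -0.3]
width: 0.0876
t 2.05 pos [ 0.4842 -0.2823  0.3002] rot [ 3.1412e+00  5.0000e-04 -8.1900e-01] F [-0.3 -0.2 -0.3] w 0.0876
shift [ 0.0025 -0.0027  0.0007] turn [ 0.0004  0.0005 -0.0181]
```

View pics/w1.png

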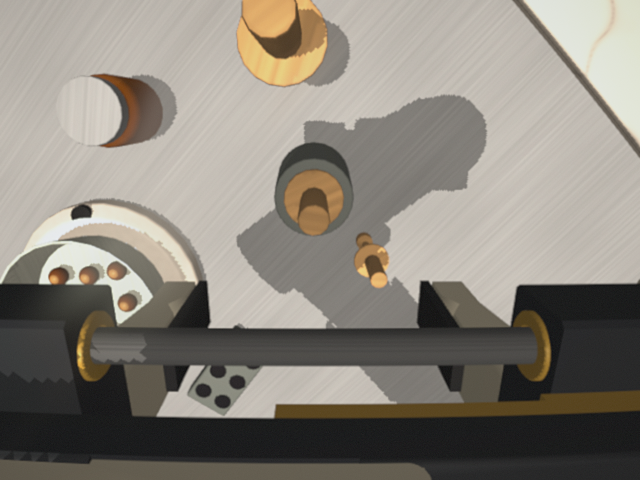

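Run:
```python
from wr import *
import pickle
f,T=pickle.load(open('w1.pkl','rb'))
vv,uu=np.mgrid[130:270,230:400]; uv=np.c_[uu.ravel(),vv.ravel()]
W=deproj(f,uv,T)
for a,b in((.19,.205),(.1205,.128),(.1145,.1205)):
    p=W[(W[:,2]>a)&(W[:,2]<b)&(np.hypot(W[:,0]-.485,W[:,1]+.282)<.05)]; print(len(p),cv2.minEnclosingCircle(p[:,:2].astype(np.float32)),np.median(p[:,2]))
print(onz(f,[(313,220)],.198,T))
```

```text
839 ((0.48449015617370605, -0.28223976492881775), 0.011974803172051907) 0.1982997580372854
1734 ((0.4847877621650696, -0.28296151757240295), 0.03483501449227333) 0.12452923618439826
1865 ((0.4842817187309265, -0.28220540285110474), 0.03637446463108063) 0.11894792687502531
[[ 0.48497377 -0.28227707  0.198     ]]
```

```bash
python3 -m inch '0 0.002 -0.002 0.13 0 0 0; 0 0.002 -0.002 0.27 0 0 0; 0 0.002 -0.002 0.37 0 0 0; 0 0.002 -0.002 0.45 0 0 0; 0 0.002 -0.002 0.5 0 0 0; 0 0.002 -0.002 0.515 0 0 0; 0 0.002 -0.002 0.515 0 0 0; 1 0.002 -0.002 0.515 0 0 0; 1 0.002 -0.002 0.515 0 0 0; 1 0.002 -0.002 0.515 0 0 0; 1 0.002 -0.002 0.515 0 0 0; 1 0.002 -0.002 0.515 0 0 0' 50; python3 go.py 0.4845 -0.2823 0.3 -0.8; python3 -m inch '1 0 0 0 0 0 0; 1 0 0 0 0 0 0; 1 0 0 0 0 0 0'; python3 go.py 0.4845 -0.2823 0.3 -0.8
```

```text
t: 3.3
eef_pos: [0.4855, -0.2818, 0.1464]
ee_rot: [-3.141, -0.0, -0.812]
force: [-0.2, -0.1, -0.1]
width: 0.053
t 3.3 pos [ 0.4855 -0.2818  0.1464] rot [-3.1413e+00 -4.0000e-04 -8.1150e-01] F [-0.2 -0.1 -0.1] w 0.053
shift [-0.0008  0.0035 -0.5121] turn [-0.0003 -0.0004 -0.011 ]
t: 3.6
eef_pos: [0.4854, -0.2817, 0.146]
ee_rot: [3.142, 0.0, -0.811]
force: [-1.3, 0.5, -0.8]
width: 0.0291
t 3.6 pos [ 0.4854 -0.2817  0.146 ] rot [ 3.1415e+00  1.0000e-04 -8.1140e-01] F [-1.3  0.5 -0.8] w 0.0291
shift [-0.0007  0.0034 -0.5132] turn [ 0.0001  0.0001 -0.0109]
```

```bash
python3 -m inch '1 0 0 0 0 0 0; 1 0 0 0 0 0 0; 1 0 0 0 0 0 0; 1 0 0 0 0 0 0'; python3 -m inch '1 0 0 -0.05 0 0 0; 1 0 0 -0.15 0 0 0; 1 0 0 -0.25 0 0 0; 1 0 0 -0.35 0 0 0; 1 0 0 -0.45 0 0 0; 1 0 0 -0.52 0 0 0; 1 0 0 -0.56 0 0 0; 1 0 0 -0.56 0 0 0; 1 0 0 -0.56 0 0 0'; python3 go.py 0.576 -0.0082 0.3 -0.8
python3 - <<'E'
from h import *
f=grab('scene','s2.png'); grab('top','t2.png')
E
```

```text
t: 4.0
eef_pos: [0.4853, -0.2817, 0.146]
ee_rot: [3.142, 0.0, -0.811]
force: [0.2, 0.3, -1.4]
width: 0.0231
t: 4.9
eef_pos: [0.485, -0.2814, 0.3128]
ee_rot: [3.141, 0.001, -0.812]
force: [0.0, -0.2, -1.9]
width: 0.023
t 4.9 pos [ 0.485  -0.2814  0.3128] rot [ 3.1413e+00  1.4000e-03 -8.1150e-01] F [ 0.  -0.2 -1.9] w 0.023
shift [-0.4518 -0.8471  0.0432] turn [ 0.0003  0.0014 -0.011 ]
```

View pics/s2.png

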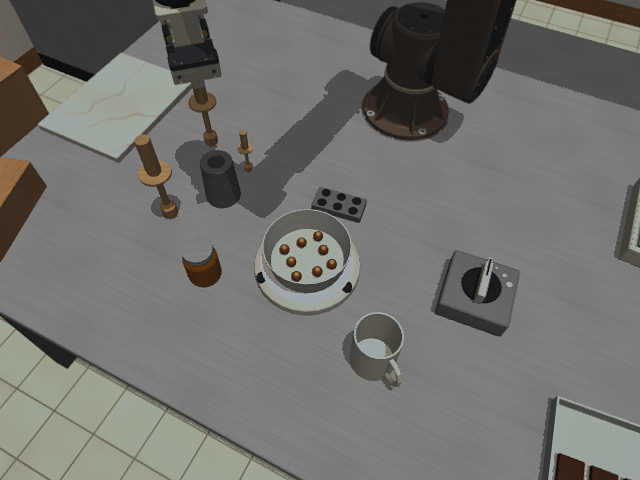

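```bash
python3 -m inch '1 -0.05 -0.09 0 0 0 0; 1 -0.12 -0.22 0 0 0 0; 1 -0.2 -0.38 0 0 0 0; 1 -0.28 -0.54 0 0 0 0; 1 -0.36 -0.68 0 0 0 0; 1 -0.42 -0.79 0 0 0 0; 1 -0.452 -0.847 0 0 0 0; 1 -0.452 -0.847 0 0 0 0; 1 -0.452 -0.847 0 0 0 0'; python3 go.py 0.576 -0.0082 0.184 -0.8
python3 - <<'E'
from wr import *
grab('scene','s3.png')
f,T=wrist('w3.png')
E
```

```text
t: 5.9
eef_pos: [0.576, -0.0085, 0.3131]
ee_rot: [3.14, 0.001, -0.811]
force: [-0.3, -1.6, -0.4]
width: 0.0233
t 5.9 pos [ 0.576  -0.0085  0.3131] rot [ 3.1399e+00  8.0000e-04 -8.1050e-01] F [-0.3 -1.6 -0.4] w 0.0233
shift [-3.000e-04 -1.400e-03  4.303e-01] turn [ 0.0016  0.0007 -0.01  ]
```

View pics/s3.png

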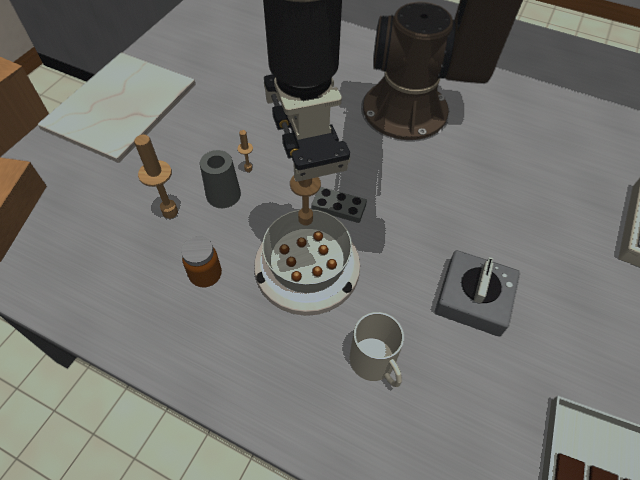

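View pics/w3.png

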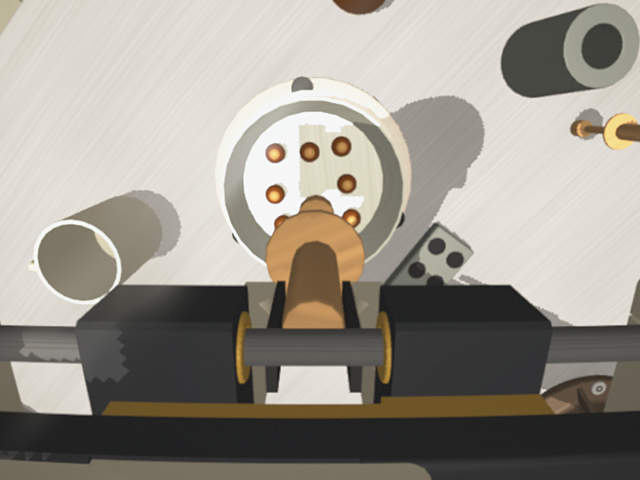

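```bash
python3 -m inch '1 0 0 0.05 0 0 0; 1 0 0 0.13 0 0 0; 1 0 0 0.21 0 0 0; 1 0 0 0.29 0 0 0; 1 0 0 0.35 0 0 0; 1 0 0 0.4 0 0 0; 1 0 0 0.42 0 0 0; 1 0 0 0.432 0 0 0; 1 0 0 0.432 0 0 0'
python3 - <<'E'
from h import *
grab('scene','s4.png')
E
```

```text
t: 6.9
eef_pos: [0.5763, -0.009, 0.1847]
ee_rot: [-3.141, -0.0, -0.812]
force: [-0.3, -0.2, -0.6]
width: 0.0229
```

View pics/s4.png

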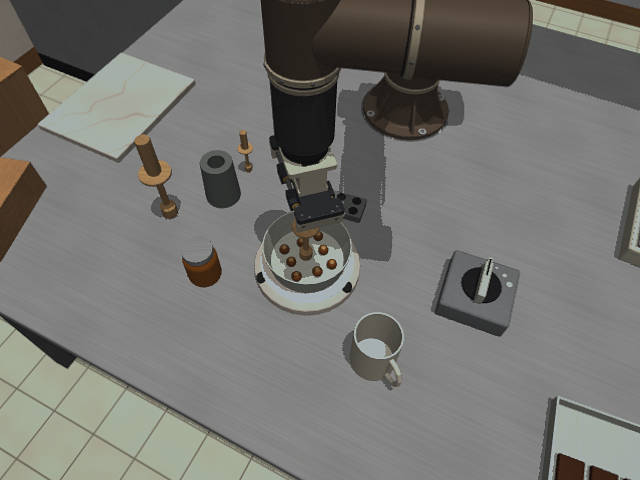

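```bash
python3 -m inch '1 0.05 0 0 0 0 0; 1 0.093 0.01 0 0 0 0; 1 0.081 0.047 0 0 0 0; 1 0.047 0.081 0 0 0 0; 1 0 0.093 0 0 0 0; 1 -0.047 0.081 0 0 0 0; 1 -0.081 0.047 0 0 0 0; 1 -0.093 0 0 0 0 0; 1 -0.081 -0.047 0 0 0 0; 1 -0.047 -0.081 0 0 0 0; 1 0 -0.093 0 0 0 0; 1 0.047 -0.081 0 0 0 0'
python3 - <<'E'
from h import *
grab('scene','s5.png'); print(arm.get_state()['force'])
i=cv2.imread('pics/s5.png')[190:320,240:380]; cv2.imwrite('pics/s5z.png',cv2.resize(i,None,fx=4,fy=4))
E
```

```text
t: 8.15
eef_pos: [0.6053, -0.0019, 0.1837]
ee_rot: [3.141, 0.0, -0.81]
force: [-0.4, -0.6, -1.3]
width: 0.0233
[ 1.1989847  -0.42345368  0.58914674]
```

View pics/s5z.png

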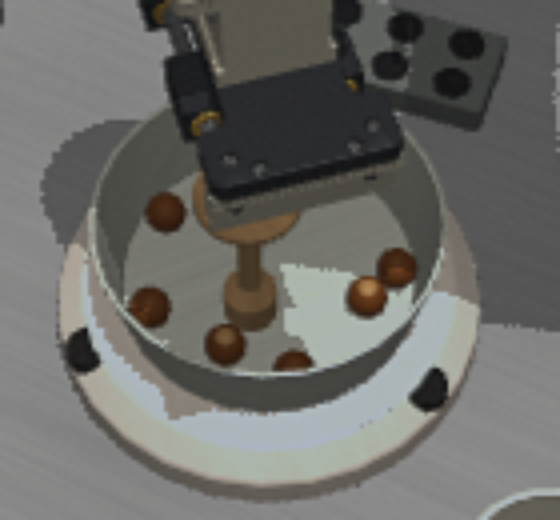

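```bash
python3 -m inch '1 0.033 -0.058 0 0 0 0; 1 0.066 -0.032 0 0 0 0; 1 0.092 0.001 0 0 0 0; 1 0.108 0.04 0 0 0 0; 1 0.113 0.081 0 0 0 0; 1 0.108 0.122 0 0 0 0; 1 0.092 0.161 0 0 0 0; 1 0.066 0.194 0 0 0 0; 1 0.033 0.22 0 0 0 0; 1 -0.006 0.236 0 0 0 0; 1 -0.047 0.241 0 0 0 0; 1 -0.088 0.236 0 0 0 0'
python3 -m inch '1 -0.039 -0.016 0 0 0 0; 1 -0.072 -0.042 0 0 0 0; 1 -0.098 -0.075 0 0 0 0; 1 -0.114 -0.114 0 0 0 0; 1 -0.119 -0.155 0 0 0 0; 1 -0.114 -0.196 0 0 0 0; 1 -0.098 -0.235 0 0 0 0; 1 -0.072 -0.268 0 0 0 0; 1 -0.039 -0.294 0 0 0 0; 1 0 -0.31 0 0 0 0; 1 0.02 -0.29 0 0 0 0; 1 0.03 -0.25 0 0 0 0'
python3 - <<'E'
from h import *
for n,(a,b,c,d) in(('scene',(190,320,240,380)),('top',(150,280,260,400))):
    f=grab(n,n+'6.png'); i=cv2.imread('pics/%s6.png'%n)[a:b,c:d]; cv2.imwrite('pics/%s6z.png'%n,cv2.resize(i,None,fx=4,fy=4))
print(arm.get_state()['force'])
E
```

```text
t: 9.4
eef_pos: [0.5331, -0.0312, 0.1846]
ee_rot: [3.141, -0.001, -0.811]
force: [3.0, -0.5, -0.5]
width: 0.0233
t: 10.6
eef_pos: [0.5949, 0.0126, 0.1838]
ee_rot: [3.141, 0.0, -0.812]
force: [0.3, -0.7, -1.1]
width: 0.0231
[-0.68831037  0.01360745 -0.09385803]
```

View pics/scene6z.png

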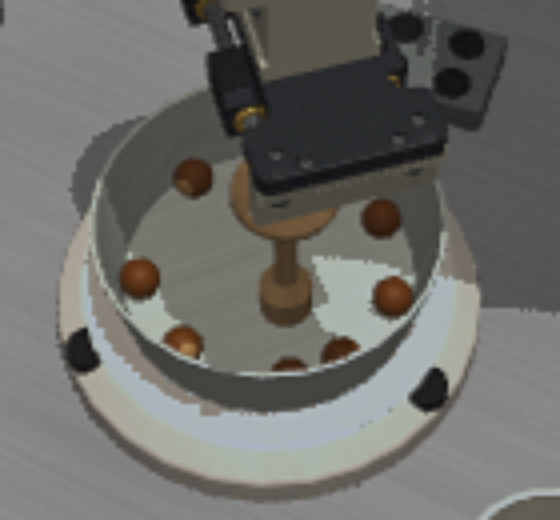

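View pics/top6z.png

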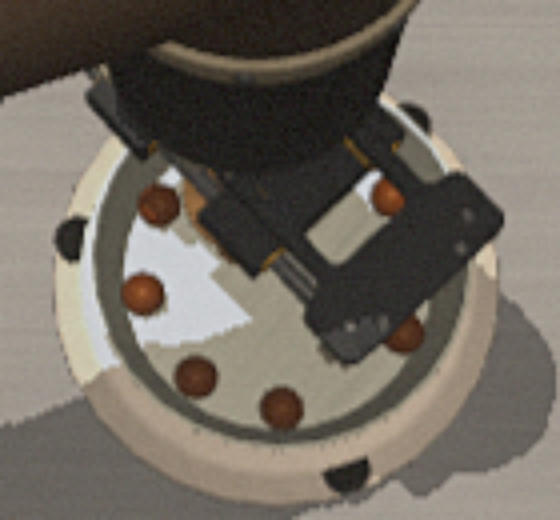

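```bash
cat > nuts.py <<'E'
from h import *
O=np.array([[.5197,-.0106],[.546,.015],[.5506,-.035],[.57,.0466],[.583,-.0595],[.5993,.0274],[.6035,-.0321],[.6292,-.006]])
C=np.array([.576,-.0082])
for n,box,off in(('top',(270,160,390,270),.0016),('scene',(262,205,355,292),-.0016)):
    f=arm.grab_frame(n); hsv=cv2.cvtColor(f['img'],cv2.COLOR_RGB2HSV)
    m=cv2.inRange(hsv,(3,120,30),(16,255,255)); mm=np.zeros_like(m); mm[box[1]:box[3],box[0]:box[2]]=m[box[1]:box[3],box[0]:box[2]]
    k,l,st,c=cv2.connectedComponentsWithStats(mm)
    for i in range(1,k):
        if st[i,4]<15: continue
        p=onz(f,[c[i]],.051)[0,:2]+[0,off]; d=np.hypot(*(O-p).T)
        print(n,st[i],c[i].round(0),'p',p.round(4),'r',round(np.hypot(*(p-C)),3),'ang',round(np.degrees(np.arctan2(*(p-C)[::-1]))),'near O',d.argmin(),d.min().round(4))
E
python3 nuts.py
```

```text
top [306 195   8  16  39] [308. 201.] p [0.6086 0.0341] r 0.053 ang 52 near O 5 0.0114
top [353 194   8  10  50] [356. 199.] p [ 0.614  -0.0623] r 0.066 ang -55 near O 4 0.0311
top [294 197  11  10  81] [299. 201.] p [0.6089 0.0516] r 0.068 ang 61 near O 5 0.026
top [291 219  10  10  78] [295. 223.] p [0.5639 0.0588] r 0.068 ang 100 near O 3 0.0136
top [356 229  10   9  64] [361. 234.] p [ 0.5442 -0.0714] r 0.071 ang -117 near O 2 0.037
top [304 240  10   9  75] [309. 244.] p [0.5227 0.0321] r 0.067 ang 143 near O 1 0.0289
top [326 247  10  10  77] [330. 252.] p [ 0.5077 -0.0103] r 0.068 ang -178 near O 0 0.012
scene [284 230   9   9  68] [288. 234.] p [ 0.5453 -0.0704] r 0.069 ang -116 near O 2 0.0358
scene [299 231  25  18  94] [309. 242.] p [ 0.5439 -0.0192] r 0.034 ang -161 near O 2 0.0172
scene [331 240   9   9  67] [335. 244.] p [0.5223 0.0321] r 0.067 ang 143 near O 1 0.0292
scene [270 255  10   9  73] [275. 259.] p [ 0.6141 -0.0652] r 0.069 ang -56 near O 4 0.0316
scene [306 256   6  10  27] [308. 261.] p [5.868e-01 3.000e-04] r 0.014 ang 38 near O 5 0.0298
scene [314 257   4  10  20] [316. 261.] p [0.5793 0.0145] r 0.023 ang 82 near O 5 0.0237
scene [334 259   9  10  70] [338. 264.] p [0.5638 0.0589] r 0.068 ang 100 near O 3 0.0138
scene [281 272  10   7  46] [286. 275.] p [ 0.6371 -0.0257] r 0.064 ang -16 near O 7 0.0212
scene [321 275   9   5  29] [325. 277.] p [0.6047 0.0476] r 0.063 ang 63 near O 5 0.0209
```

```bash
python3 -m inch '1 -0.087 -0.038 0 0 0 0; 1 -0.087 -0.038 0 0 0 0; 1 -0.118 -0.008 0 0 0 0; 1 -0.14 0.029 0 0 0 0; 1 -0.152 0.071 0 0 0 0; 1 -0.153 0.114 0 0 0 0; 1 -0.143 0.155 0 0 0 0; 1 -0.122 0.193 0 0 0 0; 1 -0.092 0.224 0 0 0 0; 1 -0.055 0.246 0 0 0 0; 1 -0.02 0.17 0 0 0 0; 1 0.011 0.095 0 0 0 0'
python3 -m inch '1 0 0 0 0 0 0; 1 0 0 0 0 0 0'
python3 nuts.py; python3 go.py .576 -.0082 .31 -.8
```

```text
t: 12.0
eef_pos: [0.5761, -0.0101, 0.1841]
ee_rot: [3.14, 0.001, -0.813]
force: [-0.3, -0.2, 0.6]
width: 0.0232
t: 12.2
eef_pos: [0.5755, -0.0094, 0.183]
ee_rot: [3.138, 0.002, -0.812]
force: [-0.0, 0.3, -1.4]
width: 0.0231
top [294 196  11  10  82] [299. 201.] p [0.6093 0.0517] r 0.069 ang 61 near O 5 0.0263
top [318 205  12  20  64] [322. 213.] p [0.5843 0.007 ] r 0.017 ang 61 near O 5 0.0253
top [295 229  10  10  80] [299. 234.] p [0.543  0.0506] r 0.067 ang 119 near O 3 0.0273
top [313 245  10  10  75] [317. 250.] p [0.5118 0.0145] r 0.068 ang 160 near O 0 0.0264
top [332 246  10  10  75] [337. 250.] p [ 0.5106 -0.0235] r 0.067 ang -167 near O 0 0.0157
scene [293 221  26  17 111] [306. 232.] p [ 0.5235 -0.0382] r 0.06 ang -150 near O 2 0.0273
scene [284 230   9   9  66] [288. 234.] p [ 0.545  -0.0704] r 0.069 ang -116 near O 2 0.0358
scene [326 233   9   9  66] [330. 237.] p [0.5111 0.0146] r 0.069 ang 161 near O 0 0.0267
scene [308 239   5  16  28] [310. 249.] p [ 0.5572 -0.011 ] r 0.019 ang -171 near O 2 0.0249
scene [301 247   7  12  34] [303. 252.] p [ 0.572  -0.0187] r 0.011 ang -111 near O 2 0.0269
scene [334 250  10  10  72] [339. 255.] p [0.5429 0.0504] r 0.067 ang 119 near O 3 0.0274
scene [270 255  10   9  73] [275. 259.] p [ 0.6141 -0.0652] r 0.069 ang -56 near O 4 0.0316
scene [281 272   9   7  45] [286. 275.] p [ 0.6372 -0.0259] r 0.064 ang -16 near O 7 0.0215
scene [321 274   9   6  32] [325. 277.] p [0.6045 0.0478] r 0.063 ang 63 near O 5 0.0211
t 12.3 pos [ 0.5753 -0.0092  0.1838] rot [ 3.1398e+00  1.2000e-03 -8.1200e-01] F [-0.4 -0.3 -1.2] w 0.0228
shift [-0.0014 -0.0032 -0.4208] turn [ 0.0018  0.0011 -0.0115]
```

```bash
python3 -m inch '1 0 0 -0.06 0 0 0; 1 0 0 -0.15 0 0 0; 1 0 0 -0.25 0 0 0; 1 0 0 -0.34 0 0 0; 1 0 0 -0.4 0 0 0; 1 0 0 -0.43 0 0 0; 1 0 0 -0.43 0 0 0'
python3 -m inch '1 0.05 0.09 0 0 0 0; 1 0.12 0.22 0 0 0 0; 1 0.2 0.38 0 0 0 0; 1 0.28 0.54 0 0 0 0; 1 0.36 0.68 0 0 0 0; 1 0.42 0.79 0 0 0 0; 1 0.452 0.847 0 0 0 0; 1 0.452 0.847 0 0 0 0; 1 0.452 0.847 0 0 0 0; 1 0.452 0.847 0 0 0 0'; python3 go.py 0.4853 -0.2817 .148 -.811
python3 - <<'E'
from wr import *
import pickle
for n in('scene','top'):
    f=grab(n,n+'7.png'); pickle.dump(f,open(n+'7.pkl','wb'))
f,T=wrist('w7.png'); pickle.dump((f,T),open('w7.pkl','wb'))
a=cv2.imread('pics/scene7.png')[60:230,120:320]; b=cv2.imread('pics/top7.png')[200:370,410:610]
cv2.imwrite('pics/c7.png',cv2.resize(np.hstack([a,b]),None,fx=2,fy=2,interpolation=cv2.INTER_CUBIC))
E
```

```text
t: 13.0
eef_pos: [0.5762, -0.0086, 0.3145]
ee_rot: [-3.14, -0.001, -0.811]
force: [-1.0, -0.2, -1.1]
width: 0.0232
t: 14.0
eef_pos: [0.4853, -0.281, 0.3127]
ee_rot: [3.141, 0.001, -0.811]
force: [-0.8, 0.3, -0.9]
width: 0.0229
t 14.0 pos [ 0.4853 -0.281   0.3127] rot [ 3.1412e+00  1.2000e-03 -8.1090e-01] F [-0.8  0.3 -0.9] w 0.0229
shift [0.0023 0.0013 0.5489] turn [0.0003 0.0011 0.0001]
```

View pics/c7.png

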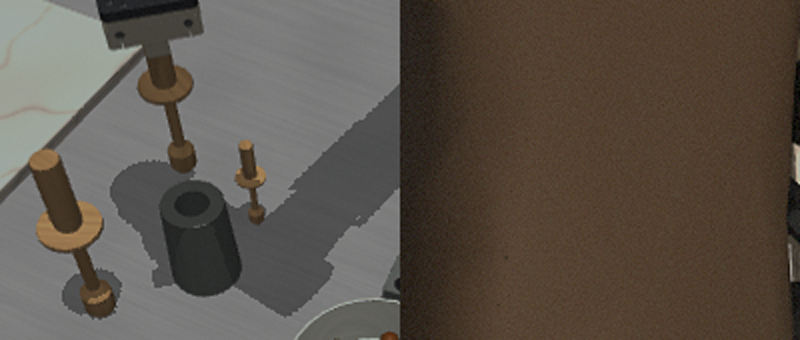

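View pics/w7.png

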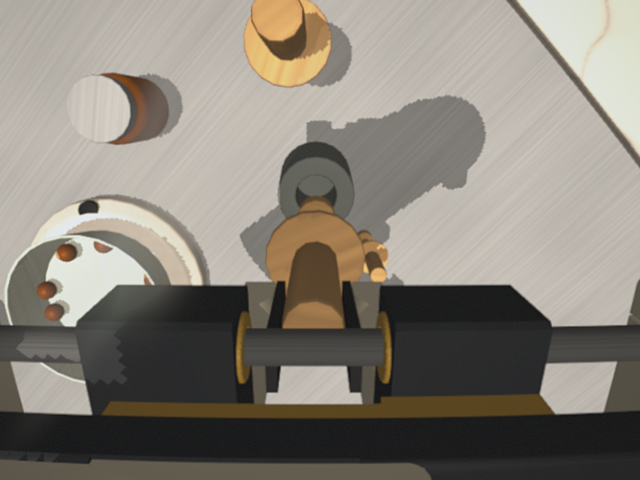

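Run:
```python
from h import *
import pickle
from scipy.optimize import least_squares
f=pickle.load(open('scene7.pkl','rb')); fw,T=pickle.load(open('w7.pkl','rb'))
def fit(W,name):
    for a,b,r in((.18,.205,.014),(.214,.28,.006),(.293,.31,.012)):
        p=W[(W[:,2]>a)&(W[:,2]<b)&(np.hypot(W[:,0]-.485,W[:,1]+.281)<.035)][:,:2]
        if len(p)<6: print(name,a,'few');continue
        s=least_squares(lambda c:np.hypot(p[:,0]-c[0],p[:,1]-c[1])-r,[.485,-.281],loss='soft_l1',f_scale=.001)
        print(name,a,len(p),s.x.round(4),'rms',np.sqrt(np.mean(s.fun**2)).round(4))
vv,uu=np.mgrid[0:480,0:640]; uv=np.c_[uu.ravel(),vv.ravel()]
z=f['range_z'].ravel()>0; fit(deproj(f,uv)[z],'scene')
z=fw['range_z'].ravel()>0; fit(deproj(fw,uv,T)[z],'wrist')
# stand top from both
for n,g,W in(('scene',f,deproj(f,uv)),('wrist',fw,deproj(fw,uv,T))):
    p=W[(W[:,2]>.113)&(W[:,2]<.123)&(np.hypot(W[:,0]-.485,W[:,1]+.282)<.045)]; print(n,len(p),cv2.minEnclosingCircle(p[:,:2].astype(np.float32)))
    p=W[(W[:,2]>.16)&(W[:,2]<.30)&(np.hypot(W[:,0]-.485,W[:,1]+.282)<.035)]; print('lowest',np.sort(p[:,2])[:20:4].round(4))
    for zz in np.arange(.27,.3,.004): print(round(zz,3),((p[:,2]>zz)&(p[:,2]<zz+.004)).sum(),end=' ')
```

```text
scene 0.18 143 [ 0.4838 -0.2815] rms 0.0023
scene 0.214 114 [ 0.4853 -0.2807] rms 0.0012
scene 0.293 90 [ 0.4856 -0.2806] rms 0.0017
wrist 0.18 334 [ 0.4831 -0.2804] rms 0.001
wrist 0.214 few
wrist 0.293 651 [ 0.4843 -0.2816] rms 0.0053
scene 493 ((0.4873039126396179, -0.2803508937358856), 0.038977667689323425)
lowest [0.1742 0.1777 0.1788 0.1818 0.1828]
0.27 0 0.274 0 0.278 0 0.282 12 0.286 154 0.29 160 0.294 23 0.298 11 wrist 2481 ((0.48455721139907837, -0.28223586082458496), 0.036182232201099396)
lowest [0.1808 0.1825 0.1833 0.1838 0.1841]
0.27 0 0.274 0 0.278 0 0.282 0 0.286 101 0.29 4213 0.294 71 0.298 52
```

```bash
python3 -m inch '1 0.005 0.001 0.06 0 0 0; 1 0.005 0.001 0.15 0 0 0; 1 0.005 0.001 0.24 0 0 0; 1 0.005 0.001 0.32 0 0 0; 1 0.005 0.001 0.4 0 0 0; 1 0.005 0.001 0.47 0 0 0; 1 0.005 0.001 0.52 0 0 0; 1 0.005 0.001 0.545 0 0 0; 1 0.005 0.001 0.555 0 0 0; 1 0.005 0.001 0.555 0 0 0; 1 0.005 0.001 0.555 0 0 0'; python3 go.py 0.4853 -0.2817 .146 -.811
python3 - <<'E'
from h import *
i=None
grab('scene','s8.png'); i=cv2.imread('pics/s8.png')[60:230,120:320]; cv2.imwrite('pics/s8z.png',cv2.resize(i,None,fx=3,fy=3))
E
```

```text
t: 15.25
eef_pos: [0.4868, -0.2831, 0.1478]
ee_rot: [-3.141, -0.001, -0.811]
force: [-0.6, 0.2, -0.0]
width: 0.0234
t 15.25 pos [ 0.4868 -0.2831  0.1478] rot [-3.141e+00 -1.200e-03 -8.110e-01] F [-0.6  0.2 -0. ] w 0.0234
shift [-0.0068  0.0003  0.0061] turn [-0.0005 -0.0011  0.    ]
```

View pics/s8z.png

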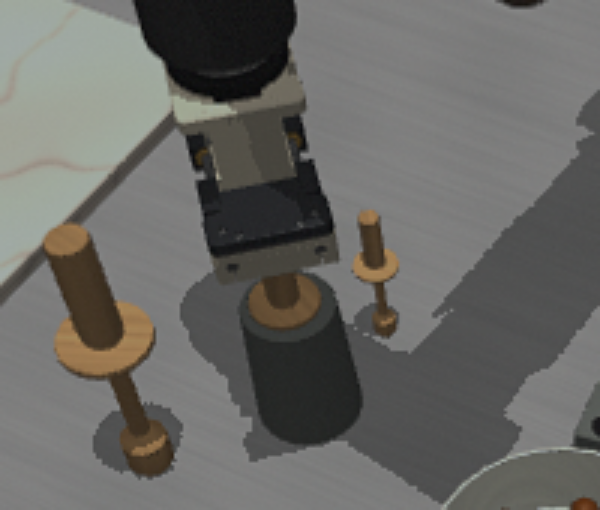

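```bash
python3 -m inch '1 -0.004 0 0.005 0 0 0; 1 -0.004 0 0.005 0 0 0; 0.5 -0.004 0 0.005 0 0 0; 0 -0.004 0 0.005 0 0 0; 0 -0.004 0 0.005 0 0 0; 0 -0.004 0 0.005 0 0 0; 0 -0.004 0 0.005 0 0 0; 0 -0.004 0 0.005 0 0 0; 0 -0.004 0 0.005 0 0 0; 0 -0.004 0 0.005 0 0 0; 0 -0.004 0 0.005 0 0 0'; python3 -m inch '0 0 0 -0.06 0 0 0; 0 0 0 -0.2 0 0 0; 0 0 0 -0.35 0 0 0; 0 0 0 -0.5 0 0 0; 0 0 0 -0.5 0 0 0; 0 0 0 -0.5 0 0 0';  python3 go.py 0.4795 .340 .25 0.083
python3 - <<'E'
from wr import *
f,T=wrist('w9.png'); grab('scene','s9.png')
vv,uu=np.mgrid[130:270,230:400]; uv=np.c_[uu.ravel(),vv.ravel()]
W=deproj(f,uv,T)
for a,b in((.19,.215),(.1205,.130),(.1145,.1205)):
    p=W[(W[:,2]>a)&(W[:,2]<b)&(np.hypot(W[:,0]-.485,W[:,1]+.282)<.05)]; print(len(p),cv2.minEnclosingCircle(p[:,:2].astype(np.float32)),np.median(p[:,2]))
E
```

```text
t: 16.4
eef_pos: [0.4854, -0.2822, 0.1455]
ee_rot: [3.142, -0.0, -0.811]
force: [0.2, 0.7, -0.3]
width: 0.0859
t: 17.0
eef_pos: [0.4858, -0.2822, 0.2967]
ee_rot: [-3.14, -0.002, -0.811]
force: [0.0, 0.9, -0.5]
width: 0.0875
t 17.0 pos [ 0.4858 -0.2822  0.2967] rot [-3.1398e+00 -2.0000e-03 -8.1150e-01] F [ 0.   0.9 -0.5] w 0.0875
shift [-1.519  -1.4123  0.1551] turn [-7.000e-04 -2.600e-03 -8.541e-01]
858 ((0.4850066602230072, -0.2821178734302521), 0.012075823731720448) 0.19831299027347618
1773 ((0.48530691862106323, -0.28249427676200867), 0.03472641482949257) 0.12446525052606666
1887 ((0.48448604345321655, -0.2823715806007385), 0.03621172159910202) 0.11894442798208826
```

View pics/w9.png

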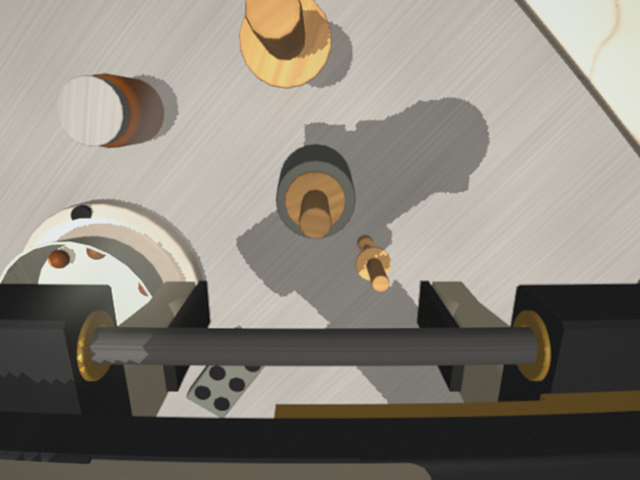

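View pics/s9.png

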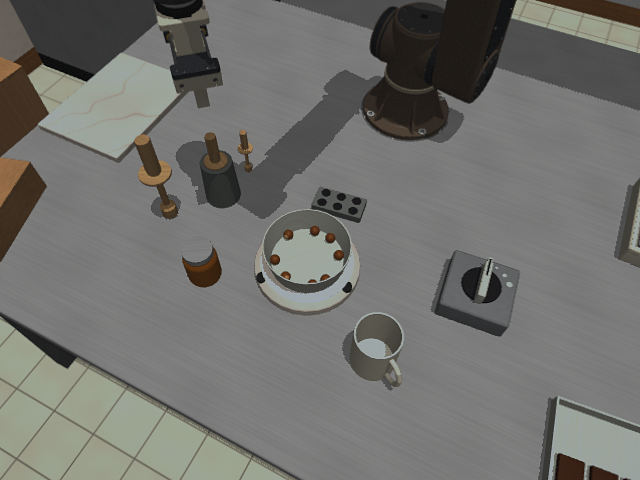

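```bash
python3 nuts.py; python3 -m inch '0 -0.2 -0.2 0 0 0 0; 0 -0.76 -0.7 0 0 0 -0.43; 0 -0.76 -0.7 0 0 0 -0.43; 0 -0.76 -0.7 0 0 0 -0.43; 0 -0.76 -0.7 0 0 0 -0.43; 0 -0.76 -0.7 0 0 0 -0.43; 0 -0.76 -0.7 0 0 0 -0.43; 0 -0.76 -0.7 0 0 0 -0.43; 0 -0.76 -0.7 0 0 0 -0.43; 0 -0.76 -0.7 0 0 0 -0.43';python3 go.py 0.4795 .340 .25 0.083
```

```text
top [334 181   9  10  76] [338. 186.] p [ 0.6411 -0.0255] r 0.067 ang -15 near O 7 0.0228
top [304 185  10  10  77] [309. 190.] p [0.6323 0.0329] r 0.07 ang 36 near O 5 0.0335
top [353 194  10  10  76] [358. 199.] p [ 0.6146 -0.0653] r 0.069 ang -56 near O 4 0.0321
top [295 196  10  10  78] [299. 201.] p [0.6092 0.0514] r 0.068 ang 61 near O 5 0.026
top [295 229  10  10  76] [300. 234.] p [0.5432 0.0504] r 0.067 ang 119 near O 3 0.027
top [356 228  10  10  79] [360. 233.] p [ 0.5459 -0.0702] r 0.069 ang -116 near O 2 0.0355
top [313 245  10  10  76] [317. 249.] p [0.5119 0.0146] r 0.068 ang 160 near O 0 0.0264
top [332 246  11  10  74] [337. 250.] p [ 0.5108 -0.0238] r 0.067 ang -167 near O 0 0.0159
scene [311 226   8   9  63] [314. 230.] p [ 0.5099 -0.0238] r 0.068 ang -167 near O 0 0.0165
scene [284 230   9   9  68] [288. 234.] p [ 0.5453 -0.0704] r 0.069 ang -116 near O 2 0.0358
scene [326 233   9   9  66] [330. 237.] p [0.5111 0.0146] r 0.069 ang 161 near O 0 0.0267
scene [334 250  10  10  72] [339. 255.] p [0.5429 0.0504] r 0.067 ang 119 near O 3 0.0274
scene [270 255  10   9  73] [275. 259.] p [ 0.6141 -0.0652] r 0.069 ang -56 near O 4 0.0316
scene [281 272   9   7  45] [286. 275.] p [ 0.6371 -0.0259] r 0.064 ang -16 near O 7 0.0214
scene [321 274   9   6  32] [325. 277.] p [0.6045 0.0478] r 0.063 ang 63 near O 5 0.0211
t: 18.2
eef_pos: [0.4806, 0.0267, 0.2951]
ee_rot: [3.141, 0.001, -0.362]
force: [-0.3, -0.8, -0.2]
width: 0.0876
t 18.2 pos [0.4806 0.0267 0.2951] rot [ 3.1409e+00  5.0000e-04 -3.6240e-01] F [-0.3 -0.8 -0.2] w 0.0876
shift [-0.3736 -0.9754  0.1497] turn [ 0.0006  0.0007 -0.4253]
```

```bash
python3 -m inch '0 -0.374 -0.975 0.15 0 0 -0.425; 0 -0.374 -0.975 0.15 0 0 -0.425; 0 -0.374 -0.975 0.15 0 0 -0.425; 0 -0.374 -0.975 0.15 0 0 -0.425; 0 -0.374 -0.975 0.15 0 0 -0.425; 0 -0.374 -0.975 0.15 0 0 -0.425; 0 -0.374 -0.975 0.15 0 0 -0.425; 0 -0.374 -0.975 0.15 0 0 -0.425; 0 -0.374 -0.975 0.15 0 0 -0.425; 0 -0.374 -0.975 0.15 0 0 -0.425';python3 go.py 0.4795 .340 .25 0.083
python3 - <<'E'
from wr import *
f,T=wrist('w10.png')
vv,uu=np.mgrid[0:480,0:640]; uv=np.c_[uu.ravel(),vv.ravel()]
z=f['range_z'].ravel()>0
W=deproj(f,uv,T)
D=np.hypot(W[:,0]-.4795,W[:,1]-.34)
for nm,a,b,r in(('bar',.088,.098,.06),('box',.05,.059,.11),('disc',.06,.066,.05)):
    p=W[z&(W[:,2]>a)&(W[:,2]<b)&(D<r)]
    print(nm,len(p),cv2.minAreaRect(p[:,:2].astype(np.float32)*1000),cv2.minEnclosingCircle(p[:,:2].astype(np.float32)),np.median(p[:,2]))
E
```

```text
t: 19.2
eef_pos: [0.4796, 0.3395, 0.2508]
ee_rot: [-3.141, -0.0, 0.082]
force: [0.1, -0.3, -0.4]
width: 0.0872
t 19.2 pos [0.4796 0.3395 0.2508] rot [-3.1415e+00 -3.0000e-04  8.2200e-02] F [ 0.1 -0.3 -0.4] w 0.0872
shift [-0.0003 -0.0018  0.0028] turn [-0.0001 -0.0003 -0.0008]
bar 1921 ((477.9176025390625, 341.6961669921875), (93.18447875976562, 15.831107139587402), 4.316778182983398) ((0.4779234230518341, 0.3420424163341522), 0.04677681624889374) 0.09384089014664743
box 15271 ((479.9725036621094, 342.1068115234375), (138.98715209960938, 140.59532165527344), 4.764890193939209) ((0.48017001152038574, 0.3421975374221802), 0.09589318186044693) 0.05587200559843941
disc 4132 ((479.9020080566406, 342.1824645996094), (76.87647247314453, 79.48139190673828), 3.3657050132751465) ((0.47924840450286865, 0.34205448627471924), 0.04007494077086449) 0.06398582553256374
```

View pics/w10.png

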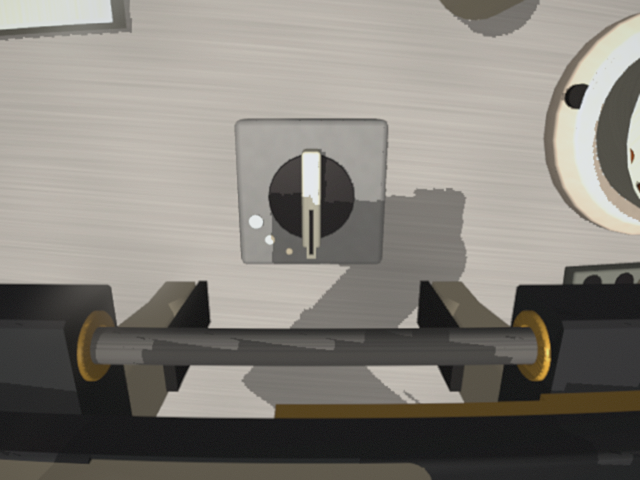

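```bash
python3 -m inch '0 0 -0.005 0.13 0 0 0; 0 0 -0.005 0.26 0 0 0; 0 0 -0.005 0.38 0 0 0; 0 0 -0.005 0.48 0 0 0; 0 0 -0.005 0.55 0 0 0; 0 0 -0.005 0.59 0 0 0; 0 0 -0.005 0.605 0 0 0; 0 0 -0.005 0.605 0 0 0; 0 0 -0.005 0.605 0 0 0'; python3 go.py 0.4795 .3413 .068 0.082
```

```text
t: 20.15
eef_pos: [0.4797, 0.343, 0.0703]
ee_rot: [-3.14, -0.002, 0.084]
force: [0.4, -0.2, -0.1]
width: 0.0876
t 20.15 pos [0.4797 0.343  0.0703] rot [-3.1402e+00 -1.6000e-03  8.3900e-02] F [ 0.4 -0.2 -0.1] w 0.0876
shift [-0.001   0.0057  0.0076] turn [-0.0013 -0.0015  0.0019]
```

```bash
python3 -m inch '1 0 0.004 0.003 0 0 0; 1 0 0.004 0.003 0 0 0; 1 0 0.004 0.003 0 0 0; 1 0 0.004 0.003 0 0 0; 1 0 0.004 0.003 0 0 0; 1 0 0.004 0.003 0 0 0; 1 0 0.004 0.003 0 0 0; 1 0 0.004 0.003 0 0 0; 1 0 0.004 0.003 0 0 0; 1 0 0.004 0.003 0 0 0; 1 0 0.004 0.003 0 0 0; 1 0 0.004 0.003 0 0 0' 58;python3 -m inch '1 0 0 0 0 0 0; 1 0 0 0 0 0 0'; python3 go.py 0.4795 .3413 .068 0.082; python3 -c "
from h import *
print(arm.get_state()['moment'])"
```

```text
t: 21.35
eef_pos: [0.479, 0.3413, 0.068]
ee_rot: [3.142, 0.0, 0.084]
force: [0.2, -0.1, -0.3]
width: 0.0011
t: 21.55
eef_pos: [0.479, 0.3413, 0.0681]
ee_rot: [3.142, 0.0, 0.084]
force: [-0.6, -0.9, 0.3]
width: 0.0005
t 21.55 pos [0.479  0.3413 0.0681] rot [3.1416 0.     0.0839] F [-0.6 -0.9  0.3] w 0.0005
shift [0.0015 0.0002 0.0002] turn [0.     0.     0.0018]
[-0.05737258  0.1432431  -0.01198461]
```

Run:
```python
from wr import *
f,T=wrist('w11.png'); grab('scene','s11.png')
i=cv2.imread('pics/s11.png')[190:340,410:560]; cv2.imwrite('pics/s11z.png',cv2.resize(i,None,fx=4,fy=4))
```

```text
(no output)
```

View pics/s11z.png

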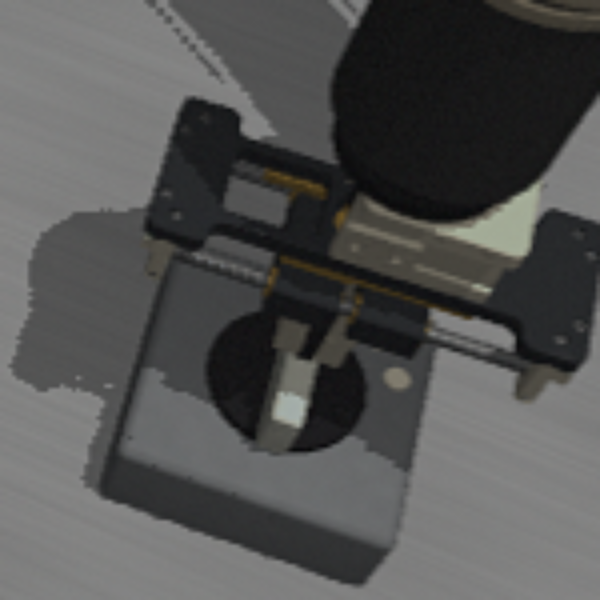

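View pics/w11.png

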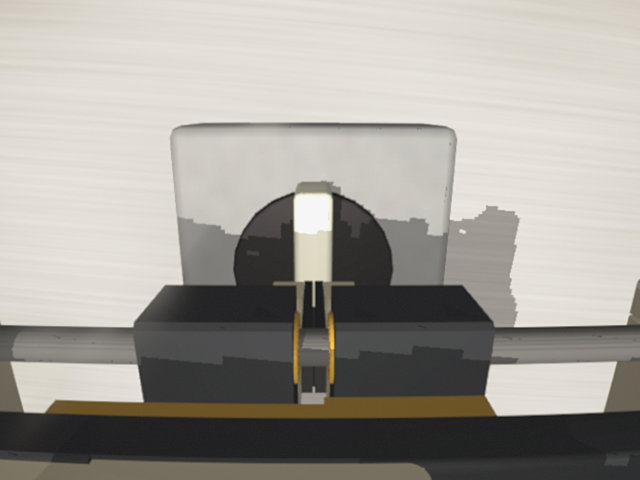

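Run:
```python
from wr import *
f,T=wrist('w12.png')
i=cv2.imread('pics/w12.png')[160:440,220:410]; cv2.imwrite('pics/w12z.png',cv2.resize(i,None,fx=3,fy=2,interpolation=cv2.INTER_CUBIC))
for v in range(180,410,12):
    print(v,f['img'][v,313].tolist(),deproj(f,[(313,v)],T).round(4)[0],deproj(f,[(303,v)],T).round(4)[0],deproj(f,[(322,v)],T).round(4)[0])
print(arm.get_state())
```

```text
180 [204, 202, 196] [0.5235 0.3458 0.0562] [0.523  0.3506 0.0556] [0.5239 0.3414 0.0564]
192 [161, 156, 139] [0.5243 0.3458 0.0911] [0.5237 0.3498 0.0895] [0.5245 0.3422 0.0905]
204 [246, 246, 247] [0.5201 0.3454 0.0941] [0.5197 0.3494 0.0938] [0.5204 0.3419 0.0941]
216 [246, 246, 247] [0.5152 0.345  0.0942] [0.515  0.349  0.0945] [0.5154 0.3414 0.0937]
228 [246, 246, 247] [0.5102 0.3446 0.094 ] [0.5096 0.3486 0.0932] [0.5103 0.3409 0.0933]
240 [224, 221, 200] [0.5053 0.3442 0.0946] [0.5047 0.3482 0.0936] [0.5054 0.3405 0.0939]
252 [224, 220, 200] [0.5    0.3437 0.0941] [0.4997 0.3478 0.0941] [0.5004 0.34   0.0941]
264 [224, 219, 198] [0.4947 0.3433 0.0938] [0.4942 0.3474 0.0933] [0.4952 0.3396 0.0943]
276 [222, 217, 197] [0.4891 0.3428 0.0932] [0.4893 0.347  0.0944] [0.4899 0.3391 0.0943]
288 [176, 170, 153] [0.4842 0.3424 0.0944] [0.4902 0.3467 0.1088] [0.4888 0.3392 0.1041]
300 [173, 169, 150] [0.4781 0.3418 0.0932] [0.4881 0.3464 0.1149] [0.4891 0.3394 0.1156]
312 [40, 39, 38] [0.4731 0.3414 0.0945] [0.4886 0.3462 0.1253] [0.4889 0.3396 0.1249]
324 [40, 37, 39] [0.4673 0.3409 0.0
[... 632 characters left out ...]
.3456 0.1893] [0.5017 0.342  0.1895]
{'t': 21.7, 'q': array([ 9.51211048e-01,  3.33492441e-01, -3.51114747e-01, -3.44206274e-07,
       -8.86232971e-01,  7.03505407e-01]), 'qd': array([ 1.87999964e-04,  9.42655361e-05, -1.50641547e-03,  7.55997022e-04,
       -5.14882723e-04,  4.63988875e-04]), 'joint_efforts': array([-1.85535020e-03, -5.11832106e+01,  2.42255759e+01,  5.72866604e+00,
        7.87083479e-02, -2.62266940e-05]), 'eef_pos': array([0.47904419, 0.34131235, 0.06804756]), 'ee_rot': array([3.14155940e+00, 2.85584776e-05, 8.39199096e-02]), 'force': array([ 0.76096135, -0.20367508, -0.09572603]), 'moment': array([-0.08232926,  0.16542782, -0.04006641]), 'width': 0.0002923329059620922}
```

View pics/w12z.png

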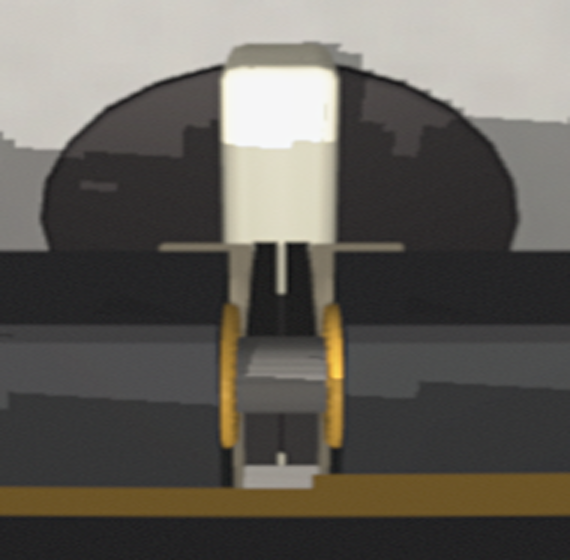

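Run:
```python
from wr import *
s=arm.get_state(); f,T=wrist('w13.png')
TC=np.array(f['tool_from_camera'])
for u in(276,284,290,336,345,351):
  for v in (278,280,281,282,283,284,286,290): print((u,v),f['img'][v,u].tolist(),deproj(f,[(u,v)],TC).round(4)[0])
```

```text
(276, 278) [47, 43, 44] [-0.0033 -0.0191  0.0048]
(276, 280) [51, 48, 47] [-0.0042 -0.0191  0.0044]
(276, 281) [84, 80, 70] [-0.0046 -0.019   0.0041]
(276, 282) [115, 106, 91] [ 0.0108 -0.0154 -0.0332]
(276, 283) [124, 116, 100] [ 0.0112 -0.0153 -0.0349]
(276, 284) [116, 109, 94] [ 0.0111 -0.0152 -0.0357]
(276, 286) [44, 43, 42] [ 0.0768 -0.0004 -0.1871]
(276, 290) [38, 37, 39] [ 0.0391 -0.0086 -0.1034]
(284, 278) [45, 43, 43] [-0.0028 -0.015   0.0036]
(284, 280) [51, 48, 46] [-0.0041 -0.015   0.0041]
(284, 281) [84, 79, 69] [-0.0042 -0.015   0.0031]
(284, 282) [112, 105, 91] [ 0.0109 -0.0122 -0.0333]
(284, 283) [124, 116, 99] [ 0.0113 -0.0121 -0.0353]
(284, 284) [116, 108, 92] [ 0.011  -0.0121 -0.0356]
(284, 286) [47, 46, 43] [ 0.0384 -0.0071 -0.0998]
(284, 290) [38, 36, 37] [ 0.0392 -0.0069 -0.1037]
(290, 278) [48, 45, 44] [-0.0029 -0.012   0.0038]
(290, 280) [53, 49, 47] [-0.0044 -0.0121  0.005 ]
(290, 281) [82, 76, 67] [-0.0045 -0.0121  0.004 ]
(290, 282) [112, 106, 91] [ 0.0108 -0.0098 -0.033 ]
(290, 283) [124, 116, 99] [ 0.0108 -0.0098 -0.034 ]
(290, 284) [114, 107, 93] [ 0.011
[... 637 characters left out ...]
83, 78, 69] [-0.0044  0.0153  0.0037]
(345, 282) [113, 106, 91] [ 0.0109  0.0122 -0.0332]
(345, 283) [123, 116, 99] [ 0.0113  0.0121 -0.0352]
(345, 284) [115, 108, 93] [ 0.0106  0.0122 -0.0345]
(345, 286) [45, 44, 43] [ 0.0387  0.0067 -0.1004]
(345, 290) [38, 38, 39] [ 0.0392  0.0065 -0.1037]
(351, 278) [44, 43, 44] [-0.0031  0.0183  0.0044]
(351, 280) [50, 47, 47] [-0.0044  0.0184  0.0051]
(351, 281) [83, 77, 68] [-0.0047  0.0183  0.0045]
(351, 282) [113, 106, 91] [ 0.0109  0.0147 -0.0332]
(351, 283) [125, 117, 100] [ 0.0112  0.0145 -0.0349]
(351, 284) [114, 108, 92] [ 0.0114  0.0144 -0.0363]
(351, 286) [47, 46, 43] [ 0.0384  0.0082 -0.0996]
(351, 290) [36, 36, 38] [ 0.0389  0.0079 -0.1029]
```

Run:
```python
from h import *
f=arm.grab_frame('scene')
for u in(480,482,484,488,492,494,496):
    print(u,[(v,deproj(f,[(u,v)])[0].round(3).tolist()) for v in range(268,286,2)])
```

```text
480 [(268, [0.522, 0.32, 0.172]), (270, [0.492, 0.325, 0.123]), (272, [0.492, 0.327, 0.117]), (274, [0.493, 0.329, 0.111]), (276, [0.492, 0.331, 0.104]), (278, [0.482, 0.334, 0.082]), (280, [0.488, 0.335, 0.084]), (282, [0.497, 0.336, 0.091]), (284, [0.5, 0.337, 0.089])]
482 [(268, [0.521, 0.323, 0.173]), (270, [0.491, 0.329, 0.123]), (272, [0.494, 0.33, 0.122]), (274, [0.492, 0.332, 0.112]), (276, [0.494, 0.334, 0.109]), (278, [0.487, 0.337, 0.092]), (280, [0.491, 0.338, 0.091]), (282, [0.498, 0.339, 0.096]), (284, [0.5, 0.34, 0.093])]
484 [(268, [0.521, 0.326, 0.175]), (270, [0.519, 0.328, 0.166]), (272, [0.493, 0.334, 0.122]), (274, [0.491, 0.336, 0.113]), (276, [0.49, 0.338, 0.106]), (278, [0.491, 0.339, 0.1]), (280, [0.492, 0.341, 0.096]), (282, [0.496, 0.342, 0.096]), (284, [0.498, 0.344, 0.092])]
488 [(268, [0.519, 0.333, 0.176]), (270, [0.521, 0.334, 0.173]), (272, [0.49, 0.34, 0.124]), (274, [0.487, 0.343, 0.113]), (276, [0.49, 0.344, 0.111]), (278, [0.49, 0.346, 0.104]), (280, [0.485, 0.349, 0.091]), (282, [0.491, 0.35, 0.093]), (284, [0.475, 0.354, 0.063])]
492 [(268, [0.518, 0.339, 0.18]), (270, [0.519, 0.34, 0.176]), (272, [0.49, 0.347, 0.129]), (274, [0.489, 0.349, 0.12]), (276, [0.492, 0.35, 0.119]), (278, [0.491, 0.352, 0.111]), (280, [0.491, 0.354, 0.104]), (282, [0.466, 0.36, 0.062]), (284, [0.471, 0.362, 0.062])]
494 [(268, [0.489, 0.346, 0.142]), (270, [0.491, 0.348, 0.138]), (272, [0.49, 0.35, 0.13]), (274, [0.49, 0.352, 0.124]), (276, [0.492, 0.353, 0.121]), (278, [0.489, 0.356, 0.111]), (280, [0.491, 0.357, 0.107]), (282, [0.467, 0.364, 0.065]), (284, [0.47, 0.365, 0.063])]
496 [(268, [0.512, 0.346, 0.176]), (270, [0.512, 0.347, 0.17]), (272, [0.515, 0.349, 0.168]), (274, [0.519, 0.35, 0.168]), (276, [0.49, 0.357, 0.121]), (278, [0.453, 0.365, 0.061]), (280, [0.458, 0.366, 0.062]), (282, [0.463, 0.368, 0.063]), (284, [0.468, 0.369, 0.063])]
```

```bash
python3 -m inch '0 0 0 0 0 0 0; 0 0 0 0 0 0 0; 0 0 0 0 0 0 0; 0 0 0 0 0 0 0; 0 0 0 0.02 0 0 0; 0 0 0 0.05 0 0 0; 0 0 0 0.08 0 0 0; 0 0 0 0.1 0 0 0; 0 0 0 0.1 0 0 0; 0 0 0 0.1 0 0 0'; python3 -m inch '1 0 0 0 0 0 0; 1 0 0 0 0 0 0; 1 0 0 0 0 0 0; 1 0 0 0 0 0 0; 1 0 0 0 0 0 0; 1 0 0 0 0 0 0; 1 0 0 0 0 0 0; 1 0 0 0 0 0 0; 1 0 0 0 0 0 0; 1 0 0 0 0 0 0' 55; python3 go.py 0.4795 .3413 .036 0.082;python3 - <<'E'
from wr import *
f,T=wrist('w14.png')
E
```

```text
t: 22.8
eef_pos: [0.479, 0.3413, 0.0378]
ee_rot: [3.141, 0.0, 0.084]
force: [-0.4, -0.3, -0.7]
width: 0.0747
t: 23.8
eef_pos: [0.479, 0.3416, 0.0381]
ee_rot: [-3.141, -0.0, 0.084]
force: [-0.1, 1.3, 0.3]
width: 0.0158
t 23.8 pos [0.479  0.3416 0.0381] rot [-3.1412e+00 -1.0000e-04  8.4000e-02] F [-0.1  1.3  0.3] w 0.0158
shift [0.0014 0.0011 0.0069] turn [-0.0003 -0.0001  0.0019]
```

View pics/w14.png

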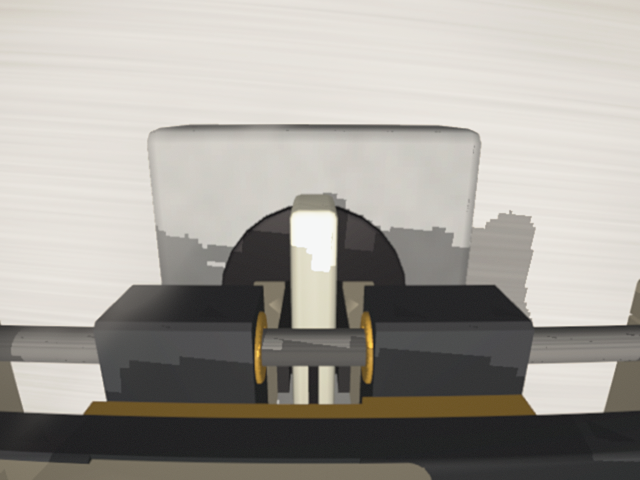

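```bash
python3 -m inch '1 0 0 0 0 0 0.05; 1 0 0 0 0 0 0.13; 1 0 0 0 0 0 0.21; 1 0 0 0 0 0 0.29; 1 0 0 0 0 0 0.37; 1 0 0 0 0 0 0.45; 1 0 0 0 0 0 0.53; 1 0 0 0 0 0 0.61; 1 0 0 0 0 0 0.69; 1 0 0 0 0 0 0.77; 1 0 0 0 0 0 0.83; 1 0 0 0 0 0 0.83'
cat > dial.py <<'E'
from wr import *
f,T=wrist('wd_%d.png'%int(arm.get_state()['t']*100)); s=arm.get_state(); print('state',s['eef_pos'].round(4),s['ee_rot'].round(4),s['force'].round(1),s['moment'].round(3),s['width'])
vv,uu=np.mgrid[0:290,0:640]; uv=np.c_[uu.ravel(),vv.ravel()]; z=f['range_z'].ravel()[:len(uv)]>0
W=deproj(f,uv,T); D=np.hypot(W[:,0]-.4795,W[:,1]-.3415)
p=W[z&(W[:,2]>.0905)&(W[:,2]<.097)&(D<.06)]
r=cv2.minAreaRect(p[:,:2].astype(np.float32)*1000); print('bar',len(p),r)
l=cv2.fitLine(p[:,:2].astype(np.float32),cv2.DIST_HUBER,0,.001,.001).ravel(); print('line ang',np.degrees(np.arctan2(l[1],l[0])),'cum tool',np.degrees(.084-s['ee_rot'][2]))
g=grab('scene','sd_%d.png'%int(s['t']*100)); W=deproj(g,np.c_[np.mgrid[0:480,0:640][1].ravel(),np.mgrid[0:480,0:640][0].ravel()]); D=np.hypot(W[:,0]-.4795,W[:,1]-.3415)
p=W[(W[:,2]>.0895)&(W[:,2]<.0965)&(D<.05)]; 
if len(p)>10: l=cv2.fitLine(p[:,:2].astype(np.float32),cv2.DIST_HUBER,0,.001,.001).ravel(); print('scene line',len(p),np.degrees(np.arctan2(l[1],l[0])))
i=cv2.imread('pics/sd_%d.png'%int(s['t']*100))[190:340,410:560]; cv2.imwrite('pics/sdz_%d.png'%int(s['t']*100),cv2.resize(i,None,fx=4,fy=4))
E
python3 dial.py; ls -t pics|head -3
```

```text
t: 25.05
eef_pos: [0.4792, 0.342, 0.0381]
ee_rot: [-3.141, 0.0, -0.786]
force: [0.0, 3.2, -1.8]
width: 0.0154
state [0.4792 0.342  0.0381] [-3.1407e+00  3.0000e-04 -7.8340e-01] [-0.3  4.  -2. ] [1.344 0.318 0.113] 0.015578953186278707
bar 3707 ((501.271728515625, 320.3511657714844), (15.988792419433594, 28.934328079223633), 44.98131561279297)
line ang -44.769157 cum tool 49.699662288216786
scene line 122 -37.160484
sdz_2510.png
sd_2510.png
wd_2505.png
```

```bash
python3 -m inch '1 0 0 0 0 0 0.08; 1 0 0 0 0 0 0.16; 1 0 0 0 0 0 0.22; 1 0 0 0 0 0 0.262; 1 0 0 0 0 0 0.262; 1 0 0 0 0 0 0.262; 1 0 0 0 0 0 0.262; 1 0 0 0 0 0 0.262; 1 0 0 0 0 0 0.262; 1 0 0 0 0 0 0.262'; python3 dial.py; ls -t pics|head -3; python3 nuts.py | grep top
```

```text
t: 26.15
eef_pos: [0.4793, 0.3421, 0.0381]
ee_rot: [-3.141, 0.001, -1.057]
force: [-0.1, 5.0, -4.5]
width: 0.0155
state [0.4793 0.342  0.0381] [-3.1406e+00  6.0000e-04 -1.0568e+00] [-0.4  4.7 -2.9] [1.927 0.116 0.222] 0.015737011500309383
bar 3710 ((494.5609436035156, 315.4924011230469), (15.981423377990723, 29.28107261657715), 29.49771499633789)
line ang -60.284046 cum tool 65.36189292246891
scene line 95 -89.651855
sdz_2620.png
sd_2620.png
wd_2615.png
top [334 181   9  10  74] [338. 185.] p [ 0.6411 -0.0256] r 0.067 ang -15 near O 7 0.0229
top [304 185  10  10  78] [309. 190.] p [0.6323 0.0331] r 0.07 ang 36 near O 5 0.0335
top [353 194  10  10  76] [358. 199.] p [ 0.6148 -0.0652] r 0.069 ang -56 near O 4 0.0324
top [295 196  10  10  76] [299. 201.] p [0.6092 0.0515] r 0.068 ang 61 near O 5 0.026
top [295 229  10  10  77] [300. 234.] p [0.543  0.0502] r 0.067 ang 119 near O 3 0.0272
top [356 228  10  10  80] [360. 233.] p [ 0.5458 -0.0703] r 0.069 ang -116 near O 2 0.0356
top [313 245  10  10  77] [317. 249.] p [0.5119 0.0148] r 0.068 ang 160 near O 0 0.0265
top [332 246  11  10  76] [337. 250.] p [ 0.5105 -0.0237] r 0.067 ang -167 near O 0 0.016
```

View pics/sd_2620.png

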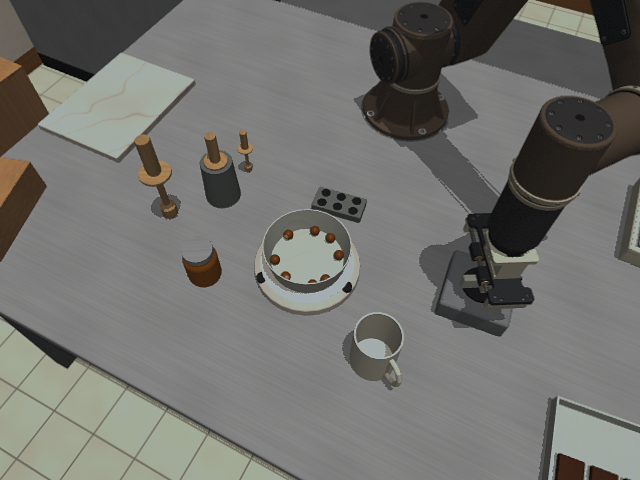

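View pics/wd_2615.png

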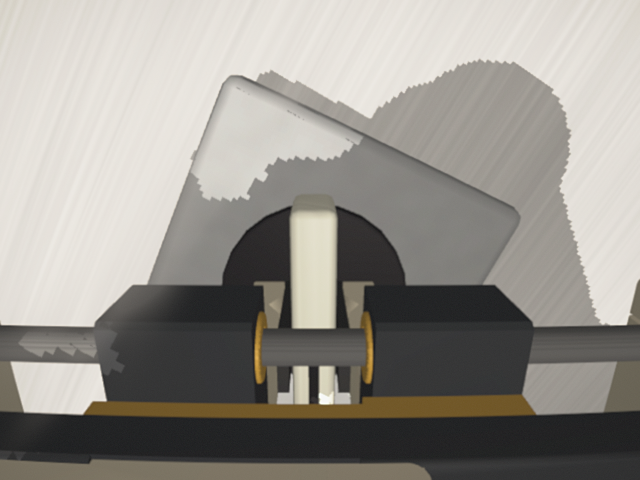

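```bash
python3 -m inch '1 0 0 0 0 0 0; 1 0 0 0 0 0 0; 1 0 0 0 0 0 0; 1 0 0 0 0 0 0'
python3 - <<'E'
from h import *
s=arm.get_state(); print(s['ee_rot'],s['width'],s['qd'].round(3))
f=grab('top'); W=deproj(f,np.c_[np.mgrid[0:480,0:640][1].ravel(),np.mgrid[0:480,0:640][0].ravel()])
for a,b in((.19,.21),(.1145,.128)):
    p=W[(W[:,2]>a)&(W[:,2]<b)&(np.hypot(W[:,0]-.485,W[:,1]+.284)<.045)]; print(len(p),cv2.minEnclosingCircle(p[:,:2].astype(np.float32)),np.median(p[:,2]))
E
```

```text
t: 26.75
eef_pos: [0.4793, 0.3421, 0.0381]
ee_rot: [-3.141, 0.001, -1.057]
force: [0.5, 5.4, -2.4]
width: 0.0156
[-3.14051448e+00  6.50292254e-04 -1.05674216e+00] 0.015600465179478462 [-0.    -0.    -0.     0.001  0.    -0.001]
182 ((0.4854185879230499, -0.28462809324264526), 0.012658495455980301) 0.19748717085012052
936 ((0.48527902364730835, -0.28444603085517883), 0.037345949560403824) 0.1203763781307961
```

The scene picture shows the stirrer home in its stand at about (218,160), the nuts in the bowl around (307,250), and the bystanders where they were. The wrist picture shows the bar gripped between the pads at about (313,290), turned 65° against the box.

```bash
python3 -c "
from h import *
print(arm.job_done())"
```

```text
the job is handed in; nothing more can be done
None
```

I stirred the nuts, put the stirrer back in its stand and handed the job in at about 27 s with the gripper holding the dial at its third click. The hand-in gave no verdict.

**Last checks before handing in:**
- **Nuts:** all eight are in the bowl. Each lies at least about 16 mm from every starting position, so at least that far from its own.
- **Stirrer:** it is back down and centred in its stand. Its top is at 0.198 m, as at the start.
- **Dial:** the bar measured about 65° (1.13 rad) from rest and the hand was still. The finger opening was 15.7 mm on the 16 mm bar, and the hand's own turn of 65.4° agrees.
- **Bystanders:** the jug, jar and mould look unmoved in the picture; I did not measure them again.

**What disagreed:**
- **Finger length:** the fingers end about 33 mm short of the reported TCP. My first close on the dial shut above the bar without touching it, so I lowered the hand and gripped again. The earlier stirrer grasp was also about 3 cm higher on the handle than I intended, but it held.
- **Cameras:** the top and scene cameras differ by about 3 mm in y, so I averaged them. The scene camera's reading of the bar angle was spoiled by the fingers, so I did not use it.

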